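# Clear, load, strap and cover the glass-rod carrier

## Robot

A 6-joint arm with a two-finger parallel gripper is mounted at the origin on the work surface. World frame = base frame: x ahead of the robot, y to its left, z up, the work surface at z = 0. Lengths are in mm, angles in rad, forces in N, time in s.
With the tool pointing down it reaches from about 300 to 775 mm from the base axis. Payload 14.6 kg.
Tool frame: the origin (TCP) lies midway between the tips of the shut fingers; the grasp point (between the pads) lies 19 mm behind it; z points along the fingers, y is the line along which they close (so a half turn about z gives the same grasp; the last joint's range is limited). The gripper opens to 85 mm and grips with 20 to 120 N. Pads are 22 mm wide; open, the fingers measure 114 mm over their backs; the gripper's body (76 mm by 85 mm) begins 54 mm behind the grasp point. The pads swing forward as they close: fully open they stand 13 mm farther back than shut.
Start: joints at [-1.408, 0.3, 1.521, -0, 1.321, -0.067], TCP at [125.274, -535.533, 231.281] pointing down, gripper open.
Joint ranges: [-3.03, 3.03], [-0.79, 2.21], [0.23, 2.52], [-1.04, 4.18], [0, 3.07], [-2.55, 2.55]. Speed limits (rad/s): [2.22, 2.22, 2.57, 3.14, 3.14, 3.14].

## Interface

Orientations are given as a unit quaternion [w, x, y, z].
In Python, from station import r gives the robot as it stands.
- The arm moves only by the tool servo_tool, never from a script. Its argument "commands" is a list of rows, each a list of 3 entries, a list of its own where there are three numbers: the shift along the tool's x, y, z in m, then the turn, a rotation vector about the tool's x, y, z in degrees, then the gripper's target within -1 to 1 (shut at 1, half-way at 0, fully open at -1). In form: [[[dx, dy, dz], [wx, wy, wz], jaw], ...]. A call has exactly 5 rows; each row shifts and turns the commanded pose from where the row before left it, along the tool's axes as they then stand; what a row does not reach is not made up. A row lasts 1/10 s, in which the tool goes at most 50 mm and 8.59 degrees, less where a joint would pass 70% of its speed; a pose out of reach is approached as far as the arm can. A call is refused whole if a number of a shift passes 0.05 or a number of a turn 8.59, either way. A call with a gripper value outside its range is refused whole. The fingers move at their own pace and stop on an object; the grip force is fixed at half the most. Time passes only in rows, so rows that do not move let the fingers close, or fill a call up. It gives the time, the measured TCP pose, the force, the opening and the grip force at its end, in the units of the state.
- r.get_obs(): the state, without advancing time (a new reading comes with each control period).
- r.get_image(name): name is "scene" or "top" or "wrist"; returns a dict with "image" (384x512x3 uint8, red, green, blue), "z_map" (384x512 float32, mm along the optical axis (not along the pixel's ray), 0 where there is no reading), "fx", "fy", "cx", "cy" (pixels), "pose" (4x4, takes a point from camera to world coordinates); the wrist camera has in their place "hand_eye" (4x4, takes a point from camera to tool coordinates, whose origin is the TCP and whose axes are the flange's). Camera axes: x right, y down, z forward; pixel columns grow to the right and rows downward; lengths in mm; the calibration is good to about 2 mm. A picture is of the moment at which its call begins: read the wrist's pose just before it.
- r.sign_off(): hands the job in; it is judged then, once.
The state is a dict: "time_s": time; "joint_pos": joint angles; "joint_velocities": joint speeds; "joint_efforts": joint torques, N m; "tcp_pos": TCP position; "eef_rot": TCP orientation; "ft_force": force on the tool from outside, world axes, zero at the start; "torque": the same for the moment, N m; "gripper_width": finger opening in mm; "gripper_force": force on a finger pad.
Only numpy, scipy, OpenCV 4.12 (cv2) and the standard library are available. Lean on these libraries where they do the work, as an engineer would, in place of code of your own. Each camera call takes 0.05 s, during which the arm holds its last target. There are 200 camera calls.

## Task

Ready the rod carrier: swing its strap up, put the broken rod from the middle vee into the scrap tray, lay every whole glass rod centred in a vee of its own, and swing the strap fully down over them. Then fit the cover panel: tilt it to tuck one short edge under the lip, lower the other edge flat onto its ledge, and swing the small catch round over it. Leave the other things on the bench alone.

Things in the scene. Friction and masses are not known exactly. Their poses are not given: they have to be found in the camera images.
- carrier: Rod carrier, fixed to the bench; origin on the bench under the middle of the rods, x along the rods from lip end (towards the robot) to catch end, z up. Lengths in mm, in this frame. Steel base plate 8 thick, 280 x 215. Two grey vee combs run across y at x -55..-30 and 30..55, tops at z 44, with an open gap between them. Seated panel: origin at x 0 +/-3, y 0, z 70.
- lip (a point): Middle of the lip's free edge, on its underside: carrier x -102, y 0, z 83 mm; its axes are the carrier's. The lip is 4 thick (top z 87) and overhangs by 14 from a wall whose inner face is at x -116. Below it a ledge x -116..-100 with top at z 70 takes the panel's edge. Lip, ledges and stop span y -80..80.
- far_ledge (a point): Middle of the catch-end ledge's top: carrier x 106, y 0, z 70 mm; ledge x 98..114. Behind it a stop, x 114..124, top z 76. The slot from lip wall to stop is 230 long, the panel 224; from lip edge to stop it is only 216, so the panel cannot go in flat: slide one edge under the lip tilted by about 15 degrees, then lower the other.
- vee0 (a point): Centre of the axis of a rod seated in the first vee (carrier y = -46 mm, z = 40 mm); its axes are the carrier's. A 90 degree vee; the rod lies along x.
- vee1 (a point): The same for the middle vee (carrier y = 0).
- vee2 (a point): The same for the third vee (carrier y = +46 mm).
- strap (a joint): Angle of the steel strap (20 mm wide, 5 thick, 220 long) about its hinge on the carrier's -y side: 0 = fully down, along carrier +y, 1.5 mm above seated rods, in the gap between the combs; pi/2 = upright; at most 1.9 (leaning out to -y). Starts down. It stays where it is left (stiff hinge: 1 to 2 N at its end moves it); open it past 1.6 for room to load.
- strap_hinge (a point): Hinge axis of the strap (runs along carrier x): carrier x 0, y -115, z 53 mm. Half the strap's thickness lies on either side of the axis.
- strap_grip (a point): Centre of the black grip block on the strap's end: 30 (x) x 10 (y) x 30 mm (z), standing on the strap's upper face, 208 mm from the hinge axis and 17.5 mm off the strap's mid-plane. Its y axis points along the strap away from the hinge, its z axis out of the upper face. Can be pinched across its x width from above and led round the hinge.
- stub: A broken glass rod lying in the middle vee under the strap: like the rods, but with a guard at one end only and shorter, from -58 mm (broken end) to +83 mm (guard from 62 to 83) along its x; 18 mm diameter; origin on its axis, at the middle of the carrier at the start. It goes in the scrap tray.
- tray: Scrap tray, fixed: open steel box 100 (x) x 180 (y) x 30 mm tall, walls and floor 4 to 5 mm thick; origin at the centre of its underside.
- catch (a joint): Angle of the catch, a steel bar 14 mm wide, 6 thick reaching 43 mm from its upright pivot at carrier x 135, with its underside at z 78 (3 above a seated panel). 0 = along carrier +y, clear of the panel; grows anticlockwise from above; pi/2 = along carrier -x, over the panel; range -0.4 to 1.65. Starts near 0; stays where left (under 2 N at its pin).
- catch_pivot (a point): On the pivot axis of the catch, carrier x 135, y 0, z 80 mm.
- catch_pin (a point): Top end of the catch's upright round pin (10 mm diameter, 30 tall, stands on the bar, 35 mm from the pivot): pinch or push it to swing the catch.
- panel: The cover panel, a flat heat-board 224 (x) x 140 (y) x 5 mm, about 0.25 kg, lying loose on the bench; origin at the centre of its underside, z up. A wooden grip bar stands on the middle of its top: 14 thick (x) x 64 long (y) x 34 tall (z 5 to 39). Both short edges (x = +/-112) are alike: either may go under the lip.
- rod0: A whole dark glass rod (absent in some runs: then None), 166 mm long, 18 diameter, 0.09 kg; origin at the middle of its axis, x along it. A six-sided cork guard, 24 mm across flats, sits on each end (62 to 83 mm from the middle) and keeps it from rolling: on the bench its axis is 12 up. In a vee, the guards hang outside the combs with 7 mm play either way. Any rod, any vee.
- rod1: A whole dark glass rod (absent in some runs: then None), 166 mm long, 18 diameter, 0.09 kg; origin at the middle of its axis, x along it. A six-sided cork guard, 24 mm across flats, sits on each end (62 to 83 mm from the middle) and keeps it from rolling: on the bench its axis is 12 up. In a vee, the guards hang outside the combs with 7 mm play either way. Any rod, any vee.
- rod2: A whole dark glass rod (absent in some runs: then None), 166 mm long, 18 diameter, 0.09 kg; origin at the middle of its axis, x along it. A six-sided cork guard, 24 mm across flats, sits on each end (62 to 83 mm from the middle) and keeps it from rolling: on the bench its axis is 12 up. In a vee, the guards hang outside the combs with 7 mm play either way. Any rod, any vee.
- puck: A black graphite puck, 52 mm across and 30 tall; a bystander, leave it alone. Origin at the centre of its underside.
- tweezers: Steel tweezers lying flat, 130 mm long; a bystander, leave it alone. Origin at the centre of its underside.
- paddle: A paddle with a wooden handle lying flat, 170 mm long; a bystander, leave it alone. Origin at the centre of its underside.
- probe: A hand tool with a wooden handle lying flat, 160 mm long; a bystander, leave it alone. Origin at the centre of its underside.
- figure: A small green glass figure, 84 mm tall; a bystander, leave it alone. Origin at the centre of its underside.
- jar: A closed amber glass jar, 60 mm across and 75 tall; a bystander, leave it alone. Origin at the centre of its underside.

How it is judged (in metres and radians):
On the way, in this order (a step that is already met when the one before it is completed fails the run):
1. the broken rod lies in the scrap tray and every whole rod lies centred in a vee of its own (((distance between rod0 and vee0 below 0.011 m and z of rod0 in the frame of vee0 between -0.003 and 0.003 m and angle between the x axis of rod0 and the x axis of carrier, either way round below 0.06 rad) or (distance between rod0 and vee1 below 0.011 m and z of rod0 in the frame of vee1 between -0.003 and 0.003 m and angle between the x axis of rod0 and the x axis of carrier, either way round below 0.06 rad) or (distance between rod0 and vee2 below 0.011 m and z of rod0 in the frame of vee2 between -0.003 and 0.003 m and angle between the x axis of rod0 and the x axis of carrier, either way round below 0.06 rad)) and ((distance between rod1 and vee0 below 0.011 m and z of rod1 in the frame of vee0 between -0.003 and 0.003 m and angle between the x axis of rod1 and the x axis of carrier, either way round below 0.06 rad) or (distance between rod1 and vee1 below 0.011 m and z of rod1 in the frame of vee1 between -0.003 and 0.003 m and angle between the x axis of rod1 and the x axis of carrier, either way round below 0.06 rad) or (distance between rod1 and vee2 below 0.011 m and z of rod1 in the frame of vee2 between -0.003 and 0.003 m and angle between the x axis of rod1 and the x axis of carrier, either way round below 0.06 rad)) and ((distance between rod2 and vee0 below 0.011 m and z of rod2 in the frame of vee0 between -0.003 and 0.003 m and angle between the x axis of rod2 and the x axis of carrier, either way round below 0.06 rad) or (distance between rod2 and vee1 below 0.011 m and z of rod2 in the frame of vee1 between -0.003 and 0.003 m and angle between the x axis of rod2 and the x axis of carrier, either way round below 0.06 rad) or (distance between rod2 and vee2 below 0.011 m and z of rod2 in the frame of vee2 between -0.003 and 0.003 m and angle between the x axis of rod2 and the x axis of carrier, either way round below 0.06 rad)) and x of stub in the frame of tray between -0.046 and 0.046 m and y of stub in the frame of tray between -0.07 and 0.07 m and z of stub in the frame of tray between 0.002 and 0.028 m), for 0.2 s.
2. the strap is fully down over the rods (all of step 1 and value of joint strap below 0.06 rad), for 0.2 s.
3. the panel lies flat, one edge under the lip and the other on its ledge (all of step 2 and x of panel in the frame of carrier between -0.006 and 0.006 m and y of panel in the frame of carrier between -0.015 and 0.015 m and z of panel in the frame of carrier between 0.0675 and 0.0725 m and angle between the x axis of panel and the x axis of carrier, either way round below 0.06 rad and angle between panel's own z axis and vertical below 0.035 rad), for 0.2 s.
At the end, for the whole second after the job is handed in: Broken rod flat in the tray; rods each in a vee (11 mm from centre, 3 mm in height, 0.06 rad); strap below 0.06 rad; panel at rest, flat on both ledges under the lip (6 mm along, 15 across, 2.5 in height, tilt 0.035, yaw 0.06 rad); catch over it, above 1.3 rad (all of step 3 and value of joint catch above 1.3 rad and linear speed of panel below 0.02 m/s); the robot touches nothing.
It fails at once if one of the other things on the bench is moved more than 4 cm (distance of any of puck, tweezers, paddle, probe, figure, jar from where it was at the start of the episode above 0.04 m).
Of rod0, rod1, rod2 only 2 to 3 are there at a start; the rules pass over those that are not, and their reading is None.
At some moment in a run one of panel, rod1, rod2 may be knocked a few centimetres aside while the robot is not near it.
Once in a run the grip may slacken for a moment while it holds something.
It also fails if it takes over 200 s, if anything falls off the work surface, if the arm or the gripper's body presses on something with over 40 N, if the wrist force passes 120 N, or if a joint passes its speed limit or range.

## Working session

There is one attempt and no reset: what is moved stays moved. The work goes in short steps, Python scripts to look and compute and a tool call to move; the robot and the scene stay as the last step left them, time stands still between calls to the robot, and variables do not carry over. Pictures are saved under pics/ and viewed, at most 14 in all, crops included, and the job is handed in when it is done.

Besides the shell and the picture viewer there is one more tool, called after "Request:" as name(argument=value, ...), one argument or row to a line, values as JSON. servo_tool: Moves the arm, as the interface text tells. Its arguments: {"type":"object","properties":{"commands":{"type":"array"}},"required":["commands"]}

```bash
ls; mkdir -p pics
cat > h.py <<'E'
import numpy as np, cv2
from station import r
def snap(n, fn=None):
    d=r.get_image(n); np.savez(f'/tmp/{n}.npz',**d)
    if fn: cv2.imwrite('pics/'+fn, d['image'][:,:,::-1])
    return d
def cloud(d, T=None):
    T=d['pose'] if T is None else T
    z=d['z_map']; v,u=np.mgrid[:z.shape[0],:z.shape[1]]
    p=np.stack([(u-d['cx'])/d['fx']*z,(v-d['cy'])/d['fy']*z,z,np.ones_like(z)],-1)@np.asarray(T).T
    p[z<=0]=np.nan
    return p[...,:3]
E
python3 - <<'E'
from h import *
a=snap('scene'); b=snap('top')
im=np.hstack([a['image'],b['image']])
cv2.imwrite('pics/scene1.png',a['image'][:,:,::-1]);cv2.imwrite('pics/top1.png',cv2.resize(b['image'][:,:,::-1],(800,600)))
print(b['pose'],b['fx'],b['cx'],b['cy']);print(r.get_obs())
E
```

```text
pics
[[ 1.72913584e-04 -9.85463183e-01  1.69889039e-01  4.05237806e+02]
 [-9.99756425e-01 -3.91971377e-03 -2.17192478e-02  2.54020981e+01]
 [ 2.20694355e-02 -1.69843903e-01 -9.85223827e-01  1.11628762e+03]
 [ 0.00000000e+00  0.00000000e+00  0.00000000e+00  1.00000000e+00]] 349.28073507352644 262.1577630308742 188.16741514472392
{'time_s': 0.1, 'joint_pos': array([-1.40760435e+00,  3.00412579e-01,  1.52150895e+00,  9.87235545e-06,
        1.32069820e+00, -6.66037861e-02]), 'joint_velocities': array([ 0.0001337 , -0.00218712, -0.00206472,  0.00088125, -0.00114359,
        0.00072336]), 'joint_efforts': array([ 1.25641847e-03, -5.44378889e+01, -3.62370157e+01, -5.90898321e-05,
        3.02778768e-03,  2.79188350e-05]), 'tcp_pos': array([ 125.24232056, -535.34022629,  230.78393035]), 'eef_rot': array([-5.13168101e-04,  9.93406506e-01,  1.14644011e-01, -2.00147159e-05]), 'ft_force': array([-0.16595417,  0.66340414, -0.66485855]), 'torque': array([-0.06221135,  0.02836917,  0.03007729]), 'gripper_force': 0.0, 'gripper_width': 85.22952854349862}
```

View pics/top1.png

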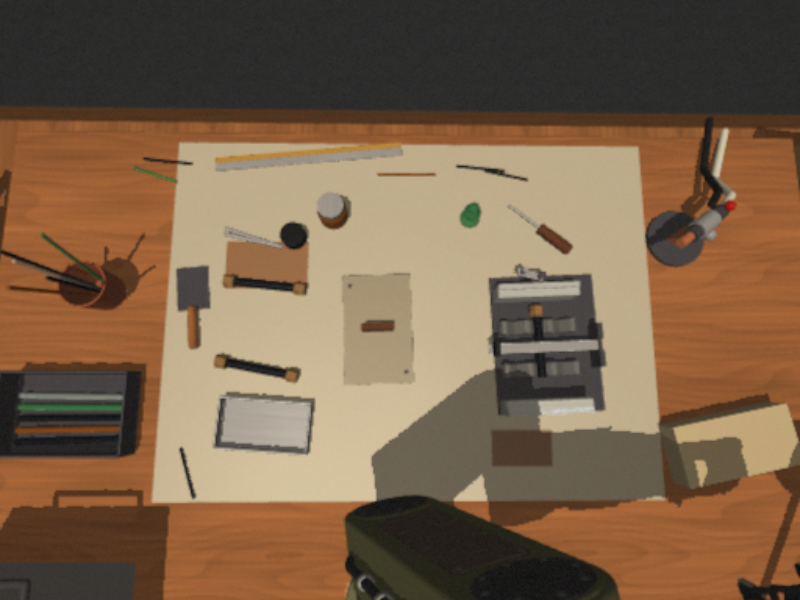

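View pics/scene1.png

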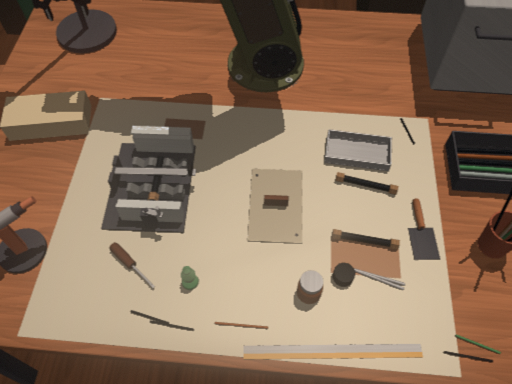

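```bash
cat >> h.py <<'E'
def load(n): return dict(np.load(f'/tmp/{n}.npz'))
def ortho(P,img,x0,x1,y0,y1,s=1.0,zmin=-20,zmax=400):
    "image rows: world x falling, cols: world y falling; highest point wins"
    H,W=int((x1-x0)*s),int((y1-y0)*s); m=np.isfinite(P[...,0])
    p=P[m];c=img[m]; k=(p[:,2]>zmin)&(p[:,2]<zmax); p=p[k];c=c[k]
    i=((x1-p[:,0])*s).astype(int); j=((y1-p[:,1])*s).astype(int)
    k=(i>=0)&(i<H)&(j>=0)&(j<W); i,j,p,c=i[k],j[k],p[k],c[k]; o=np.argsort(p[:,2])
    out=np.zeros((H,W,3),np.uint8);z=np.full((H,W),np.nan); out[i[o],j[o]]=c[o]; z[i[o],j[o]]=p[o,2]
    return out,z
def rect(P,m):
    p=P[m][:,:2].astype(np.float32); (c,wh,a)=cv2.minAreaRect(p); return np.round(c,1),np.round(wh,1),round(a,2),len(p),np.round(np.nanmedian(P[m][:,2]),1)
E
python3 - <<'E'
from h import *
for n in ('top','scene'):
    d=load(n);P=cloud(d);x,y,z=P[...,0],P[...,1],P[...,2]
    im=d['image'].astype(int)
    print(n,'bench z',np.nanmedian(z[(abs(y)<400)&(x>250)&(x<800)]))
    reg=(x>270)&(x<620)&(y<-190)&(y>-440)
    hist=np.histogram(z[reg],bins=np.arange(-5,120,5));print(list(zip(hist[1],hist[0])))
    for lo,hi in ((84,92),(72,80),(66,73),(5,11),(50,60),(41,47)):
        m=reg&(z>lo)&(z<hi)
        n_,lab,st,ce=cv2.connectedComponentsWithStats(m.astype(np.uint8))
        for k in range(1,n_):
            if st[k,4]>25: print(lo,rect(P,lab==k))
E
```

```text
top bench z 2.22255661208078
[(np.int64(-5), np.int64(1110)), (np.int64(0), np.int64(2361)), (np.int64(5), np.int64(1989)), (np.int64(10), np.int64(447)), (np.int64(15), np.int64(30)), (np.int64(20), np.int64(33)), (np.int64(25), np.int64(94)), (np.int64(30), np.int64(124)), (np.int64(35), np.int64(199)), (np.int64(40), np.int64(341)), (np.int64(45), np.int64(206)), (np.int64(50), np.int64(136)), (np.int64(55), np.int64(295)), (np.int64(60), np.int64(155)), (np.int64(65), np.int64(202)), (np.int64(70), np.int64(168)), (np.int64(75), np.int64(123)), (np.int64(80), np.int64(72)), (np.int64(85), np.int64(399)), (np.int64(90), np.int64(25)), (np.int64(95), np.int64(0)), (np.int64(100), np.int64(0)), (np.int64(105), np.int64(0)), (np.int64(110), np.int64(0))]
84 (array([ 370.2, -264.9]), array([ 25.8, 149.8]), 2.52, 443, np.float64(87.2))
72 (array([ 605.7, -261.3]), array([138.8,  23.6]), 88.15, 183, np.float64(75.7))
66 (array([ 590.6, -259.4]), array([ 18.6, 138.6]), 0.65, 247, np.float64(69.5))
5 (array([ 556.5, -286.9]), array([114.7, 194.4]), 3.74, 833, np.float64(7.9))
5 (array([ 5
[... 2345 characters left out ...]
 385.3, -263. ]), array([  6.9, 145. ]), 2.25, 112, np.float64(55.0))
50 (array([ 487.8, -281.9]), array([182.6,  52.2]), 82.09, 405, np.float64(57.0))
50 (array([ 559.3, -249.5]), array([22.8, 17.3]), 0.87, 45, np.float64(52.5))
41 (array([ 447.6, -320.3]), array([14.9, 28. ]), 86.9, 39, np.float64(43.2))
41 (array([ 443.9, -273.3]), array([28. , 27.7]), 11.85, 54, np.float64(43.0))
41 (array([ 445. , -237.9]), array([36.3, 36.8]), 2.97, 70, np.float64(43.1))
41 (array([ 530.6, -247. ]), array([64.6, 62.4]), 45.14, 180, np.float64(43.9))
41 (array([ 533.2, -316.1]), array([27.1, 14.9]), 5.63, 44, np.float64(43.2))
41 (array([ 612. , -299.2]), array([ 4.1, 53.8]), 2.99, 29, np.float64(43.8))
```

Request:
servo_tool(
  commands=[
    [[0.041, -0.018, -0.012], [0, 0, 0], -1],
    [[0.041, -0.018, -0.012], [0, 0, 0], -1],
    [[0.041, -0.018, -0.012], [0, 0, 0], -1],
    [[0.041, -0.018, -0.012], [0, 0, 0], -1],
    [[0.041, -0.018, -0.012], [0, 0, 0], -1],
  ],
)

```text
time_s: 0.6
tcp_pos: [305.5, -399.8, 291.6]
eef_rot: [-0.0, 0.993, 0.115, -0.0]
ft_force: [0.5, -0.3, 0.6]
gripper_width: 85.7
gripper_force: 0.0
```

Request:
servo_tool(
  commands=[
    [[0.041, -0.018, -0.012], [0, 0, 0], -1],
    [[0.041, -0.018, -0.012], [0, 0, 0], -1],
    [[0.041, -0.018, -0.012], [0, 0, 0], -1],
    [[0.041, -0.018, -0.012], [0, 0, 0], -1],
    [[0.041, -0.018, -0.012], [0, 0, 0], -1],
  ],
)

```text
time_s: 1.1
tcp_pos: [484.7, -265.4, 351.6]
eef_rot: [-0.0, 0.993, 0.115, -0.0]
ft_force: [0.9, -1.7, 0.3]
gripper_width: 85.4
gripper_force: 0.0
```

Request:
servo_tool(
  commands=[
    [[0, 0, 0], [0, 0, 5.5], -1],
    [[0, 0, 0], [0, 0, 5.5], -1],
    [[0, 0, 0], [0, 0, 0], -1],
    [[0, 0, 0], [0, 0, 0], -1],
    [[0, 0, 0], [0, 0, 0], -1],
  ],
)

```text
time_s: 1.6
tcp_pos: [483.3, -267.1, 351.2]
eef_rot: [-0.0, 1.0, 0.02, -0.0]
ft_force: [0.2, -0.3, 0.5]
gripper_width: 85.4
gripper_force: 0.0
```

```bash
cat >> h.py <<'E'
from scipy.spatial.transform import Rotation as R
def tool():
    o=r.get_obs(); T=np.eye(4); q=o['eef_rot']; T[:3,:3]=R.from_quat([q[1],q[2],q[3],q[0]]).as_matrix(); T[:3,3]=o['tcp_pos']; return T
def wsnap(fn=None):
    T=tool(); d=snap('wrist',fn); T2=T@d['hand_eye']; np.save('/tmp/wT.npy',T2); return d,cloud(d,T2),T
E
python3 - <<'E'
from h import *
d,P,T=wsnap('w1.png'); print(T.round(3),d['hand_eye'].round(3),d['fx'])
x,y,z=P[...,0],P[...,1],P[...,2]
for lo,hi in ((84,90),(73,79),(67,72.5),(5,11),(54,58),(41,46),(80,90)):
        m=(z>lo)&(z<hi)
        n_,lab,st,ce=cv2.connectedComponentsWithStats(m.astype(np.uint8))
        for k in range(1,n_):
            if st[k,4]>150: print(lo,rect(P,lab==k))
E
```

```text
[[ 9.99000e-01  3.90000e-02 -0.00000e+00  4.83298e+02]
 [ 3.90000e-02 -9.99000e-01  0.00000e+00 -2.67072e+02]
 [-0.00000e+00 -0.00000e+00 -1.00000e+00  3.51195e+02]
 [ 0.00000e+00  0.00000e+00  0.00000e+00  1.00000e+00]] [[-1.00000e-03 -9.58000e-01 -2.86000e-01  7.29160e+01]
 [ 1.00000e+00 -1.00000e-03  0.00000e+00 -3.77000e-01]
 [-0.00000e+00 -2.86000e-01  9.58000e-01 -1.41927e+02]
 [ 0.00000e+00  0.00000e+00  0.00000e+00  1.00000e+00]] 282.2512567101573
84 (array([ 372.3, -257.9]), array([ 26.2, 159.9]), 2.34, 1600, np.float64(86.2))
73 (array([ 616.6, -247.9]), array([ 31.6, 160.2]), 2.22, 1123, np.float64(75.2))
67 (array([ 592.6, -248.9]), array([ 16. , 160.3]), 2.22, 1467, np.float64(69.2))
67 (array([ 383.3, -258.2]), array([  8.3, 158.5]), 2.33, 493, np.float64(69.2))
5 (array([ 687.6, -555.5]), array([119.4,  54.5]), 83.81, 645, np.float64(10.3))
5 (array([ 702.1, -545.2]), array([49.4, 25.2]), 56.21, 178, np.float64(10.6))
5 (array([ 626. , -194.7]), array([16.5, 64.7]), 2.24, 436, np.float64(7.1))
5 (array([ 565. , -272.5]), array([147.3, 215. ]), 2.32, 6690, np.float64(7.1))
5 (array([ 415. , -278.7]), array([108.8, 215.3]), 2.31, 3782, np.float64(7.3))
54 (array([ 490.1, -307.4]), array([ 23.2, 130.4]), 1.4, 928, np.float64(56.4))
41 (array([ 527.9, -229.3]), array([22.9, 19. ]), 2.28, 174, np.float64(42.5))
41 (array([ 530.4, -274. ]), array([24.4, 17.3]), 2.25, 178, np.float64(42.7))
41 (array([ 443.9, -232.6]), array([24.2, 16.5]), 0.61, 151, np.float64(42.7))
41 (array([ 445.7, -277.8]), array([24.4, 18.2]), 2.25, 157, np.float64(42.6))
41 (array([ 353.3, -592.1]), array([ 10.7, 199.8]), 14.21, 181, np.float64(43.3))
80 (array([ 625.2, -229.9]), array([50.2, 14.2]), 77.72, 385, np.float64(83.2))
80 (array([ 372.3, -257.9]), array([ 26.2, 159.9]), 2.34, 1624, np.float64(86.2))
80 (array([70.5, 30.4]), array([22.8, 86. ]), 23.1, 170, np.float64(84.9))
```

View pics/w1.png

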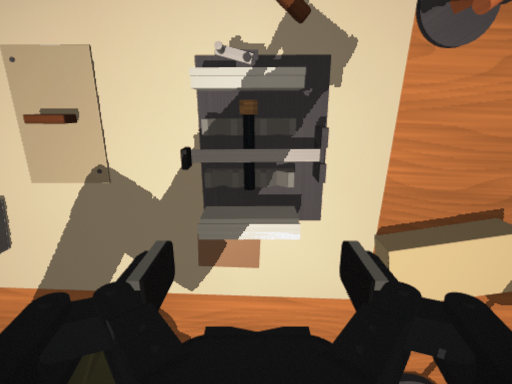

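Request:
servo_tool(
  commands=[
    [[0, 0, 0.018], [0, 0, -8.2], -0.2],
    [[0, 0, 0.018], [0, 0, -8.2], -0.2],
    [[0, 0, 0.018], [0, 0, -8.2], -0.2],
    [[0, 0, 0.018], [0, 0, -8.2], -0.2],
    [[0, 0, 0.018], [0, 0, -8.2], -0.2],
  ],
)

```text
time_s: 2.15
tcp_pos: [483.3, -267.0, 260.6]
eef_rot: [0.0, 0.929, 0.371, 0.0]
ft_force: [-0.0, -0.2, -0.1]
gripper_width: 51.7
gripper_force: 0.0
```

Request:
servo_tool(
  commands=[
    [[0, 0, 0.018], [0, 0, -8.2], -0.2],
    [[0, 0, 0.018], [0, 0, -8.2], -0.2],
    [[0, 0, 0.018], [0, 0, -8.2], -0.2],
    [[0, 0, 0.018], [0, 0, -8.2], -0.2],
    [[0, 0, 0.018], [0, 0, -8.2], -0.2],
  ],
)

```text
time_s: 2.65
tcp_pos: [483.4, -267.0, 170.6]
eef_rot: [0.0, 0.74, 0.673, 0.0]
ft_force: [0.8, 0.5, 0.6]
gripper_width: 51.1
gripper_force: 0.0
```

Request:
servo_tool(
  commands=[
    [[0, 0, 0], [0, 0, -8], -0.2],
    [[0.03, 0.001, 0], [0, 0, 0], -0.2],
    [[0.03, 0.001, 0], [0, 0, 0], -0.2],
    [[0.03, 0.001, 0], [0, 0, 0], -0.2],
    [[0.016, 0.001, 0], [0, 0, 0], -0.2],
  ],
)

```text
time_s: 3.15
tcp_pos: [483.3, -159.3, 171.4]
eef_rot: [-0.0, 0.693, 0.721, 0.0]
ft_force: [0.2, 0.5, -0.1]
gripper_width: 51.3
gripper_force: 0.0
```

```bash
cat >> h.py <<'E'
C0=np.array([487.,-253.2]);CY=np.radians(2.32)
def rep(target_c=None, yaw_c=None):
    "tool pose in the carrier frame; with a target (carrier mm) the shift still to go in tool axes"
    T=tool(); A=np.eye(4);A[:3,:3]=R.from_euler('z',CY).as_matrix();A[:2,3]=C0
    B=np.linalg.inv(A)@T; o=r.get_obs()
    print('t',o['time_s'],'carrier pos',B[:3,3].round(1),'toolx',B[:3,0].round(3),'tooly',B[:3,1].round(3),'toolz',B[:3,2].round(3),'w',round(o['gripper_width'],1),'gf',round(o['gripper_force'],1),'F',o['ft_force'].round(1),'q',o['joint_pos'].round(2))
    if target_c is not None: print(' togo tool axes', (B[:3,:3].T@(np.array(target_c)-B[:3,3])).round(1))
    return B
def tocar(P): 
    A=np.eye(4);A[:3,:3]=R.from_euler('z',CY).as_matrix();A[:2,3]=C0; Ai=np.linalg.inv(A); return P@Ai[:3,:3].T+Ai[:3,3]
E
python3 - <<'E'
from h import *
rep([0,93,60])
d,P,T=wsnap('w2.png'); Q=tocar(P)
x,y,z=[Q[...,i] for i in range(3)]
for lo,hi,m in ((78,90,(abs(x)<40)&(y>70)&(y<120)),(52,60,(abs(x)<20)&(y>-130)&(y<84))):
    m=m&(z>lo)&(z<hi)
    p=Q[m]; print(len(p)); 
    if len(p): print(np.percentile(p,[1,50,99],axis=0).round(1))
E
```

```text
t 3.15 carrier pos [1.000e-01 9.400e+01 1.714e+02] toolx [0.001 1.    0.   ] tooly [ 1.    -0.001  0.   ] toolz [ 0.  0. -1.] w 51.3 gf 0.0 F [ 0.2  0.5 -0.1] q [-0.39  0.27  1.71  0.    1.17 -0.43]
 togo tool axes [-1.000e+00 -1.000e-01  1.114e+02]
266
[[-15.5  87.8  78.8]
 [ -0.4  96.7  88.4]
 [ 13.   97.5  90. ]]
2164
[[-10.9 -67.3  55.5]
 [ -0.8   5.8  58.1]
 [  8.8  74.   59.9]]
```

Request:
servo_tool(
  commands=[
    [[0, 0, 0.03], [0, 0, 0], -0.2],
    [[0, 0, 0.03], [0, 0, 0], -0.2],
    [[0, 0, 0.03], [0, 0, 0], -0.2],
    [[-0.001, 0, 0.021], [0, 0, 0], -0.2],
    [[0, 0, 0], [0, 0, 0], -0.2],
  ],
)

```text
time_s: 3.7
tcp_pos: [482.3, -162.0, 57.9]
eef_rot: [-0.002, 0.694, 0.72, -0.001]
ft_force: [0.4, 0.7, 1.3]
gripper_width: 51.1
gripper_force: 0.0
```

Request:
servo_tool(
  commands=[
    [[0, 0, 0], [0, 0, 0], 1],
    [[0, 0, 0], [0, 0, 0], 1],
    [[0, 0, 0], [0, 0, 0], 1],
    [[0, 0, 0], [0, 0, 0], 1],
    [[0, 0, 0], [0, 0, 0], 1],
  ],
)

```text
time_s: 4.2
tcp_pos: [482.5, -162.2, 61.0]
eef_rot: [-0.001, 0.693, 0.72, -0.001]
ft_force: [-12.4, -3.2, -1.1]
gripper_width: 28.8
gripper_force: 59.8
```

Request:
servo_tool(
  commands=[
    [[-0.0019, 0, -0.0217], [0, 6, 0], 1],
    [[-0.0019, 0, -0.0217], [0, 6, 0], 1],
    [[-0.0019, 0, -0.0217], [0, 6, 0], 1],
    [[-0.0019, 0, -0.0217], [0, 6, 0], 1],
    [[-0.0019, 0, -0.0217], [0, 6, 0], 1],
  ],
)

```text
time_s: 4.7
tcp_pos: [483.7, -194.5, 165.2]
eef_rot: [-0.187, 0.669, 0.696, 0.18]
ft_force: [-4.6, -11.0, -12.1]
gripper_width: 28.8
gripper_force: 60.2
```

```bash
python3 -c "
from h import *
rep()"
```

```text
t 4.7 carrier pos [ -0.9  58.8 165.2] toolx [0.001 0.865 0.502] tooly [ 1.    -0.001 -0.   ] toolz [ 0.001  0.502 -0.865] w 28.8 gf 60.2 F [ -4.6 -11.  -12.1] q [-0.64  0.47  1.53  0.4   1.5  -0.78]
```

Request:
servo_tool(
  commands=[
    [[-0.0019, 0, -0.0217], [0, 6, 0], 1],
    [[-0.0019, 0, -0.0217], [0, 6, 0], 1],
    [[-0.0019, 0, -0.0217], [0, 6, 0], 1],
    [[-0.0019, 0, -0.0217], [0, 6, 0], 1],
    [[-0.0019, 0, -0.0217], [0, 6, 0], 1],
  ],
)

```text
time_s: 5.2
tcp_pos: [486.9, -273.6, 237.3]
eef_rot: [-0.361, 0.6, 0.624, 0.347]
ft_force: [5.8, -4.8, -17.9]
gripper_width: 29.1
gripper_force: 60.5
```

```bash
python3 -c "
from h import *
rep()"
```

```text
t 5.2 carrier pos [ -0.9 -20.4 237.3] toolx [0.002 0.499 0.867] tooly [ 1.    -0.002 -0.001] toolz [ 0.002  0.867 -0.499] w 29.1 gf 60.5 F [  5.8  -4.8 -17.9] q [-0.83  0.72  1.17  0.69  2.06 -0.8 ]
```

Request:
servo_tool(
  commands=[
    [[-0.0019, 0, -0.0217], [0, 6, 0], 1],
    [[-0.0019, 0, -0.0217], [0, 6, 0], 1],
    [[-0.0019, 0, -0.0217], [0, 6, 0], 1],
    [[-0.0019, 0, -0.0217], [0, 6, 0], 1],
    [[-0.0019, 0, -0.0217], [0, 6, 0], 1],
  ],
)

```text
time_s: 5.7
tcp_pos: [491.2, -377.8, 260.3]
eef_rot: [0.511, -0.49, -0.509, -0.49]
ft_force: [14.2, 3.5, -12.6]
gripper_width: 28.7
gripper_force: 61.5
```

```bash
python3 -c "
from h import *
rep()"
```

```text
t 5.7 carrier pos [  -0.8 -124.7  260.3] toolx [ 0.001 -0.003  1.   ] tooly [ 1.    -0.001 -0.001] toolz [0.001 1.    0.003] w 28.7 gf 61.5 F [ 14.2   3.5 -12.6] q [-0.94  1.09  0.74  1.2   2.5  -0.45]
```

Request:
servo_tool(
  commands=[
    [[-0.001, 0, -0.0109], [0, 3, 0], 1],
    [[-0.001, 0, -0.0109], [0, 3, 0], 1],
    [[-0.001, 0, -0.0109], [0, 3, 0], 1],
    [[-0.001, 0, -0.0109], [0, 3, 0], 1],
    [[0, 0, 0], [0, 0, 0], 1],
  ],
)

```text
time_s: 6.2
tcp_pos: [493.3, -420.5, 253.8]
eef_rot: [0.56, -0.436, -0.453, -0.54]
ft_force: [3.0, 1.9, -4.2]
gripper_width: 28.7
gripper_force: 61.8
```

Request:
servo_tool(
  commands=[
    [[0, 0, 0], [0, 0, 0], 0],
    [[0, 0, 0], [0, 0, 0], 0],
    [[0, 0, 0], [0, 0, 0], 0],
    [[0, 0, -0.02], [0, 0, 0], 0],
    [[0, 0, -0.03], [0, 0, 0], 0],
  ],
)

```text
time_s: 6.7
tcp_pos: [491.9, -461.9, 245.6]
eef_rot: [0.559, -0.437, -0.454, -0.539]
ft_force: [0.1, -1.2, 0.2]
gripper_width: 42.7
gripper_force: 0.0
```

```bash
python3 -c "
from h import *
rep()
a=snap('top');b=snap('scene','scene2.png')
for d in (a,b):
    Q=tocar(cloud(d)).reshape(-1,3); m=(abs(Q[:,0])<14)&(Q[:,2]>90)&(Q[:,2]<290)&(Q[:,1]>-260)&(Q[:,1]<0); print(m.sum(), np.percentile(Q[m],[2,50,98],axis=0).round(0).tolist())
"
```

```text
t 6.7 carrier pos [  -3.6 -208.7  245.6] toolx [-0.001 -0.207  0.978] tooly [ 1.    -0.003  0.   ] toolz [0.003 0.978 0.207] w 42.7 gf 0.0 F [ 0.1 -1.2  0.2] q [-0.99  1.43  0.24  1.81  2.6   0.15]
452 [[-12.0, -195.0, 98.0], [-1.0, -155.0, 217.0], [13.0, -125.0, 267.0]]
517 [[-11.0, -194.0, 96.0], [2.0, -151.0, 210.0], [13.0, -123.0, 266.0]]
```

View pics/scene2.png

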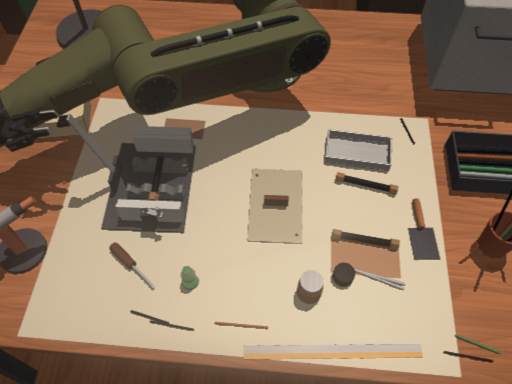

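Request:
servo_tool(
  commands=[
    [[0.015, 0, 0.004], [0, -8.5, 0], 0],
    [[0.02, 0, 0.001], [0, -8.5, 0], 0],
    [[0.02, 0, -0.002], [0, -8.5, 0], 0],
    [[0.019, 0, -0.005], [0, -8.5, 0], 0],
    [[0.019, 0, -0.008], [0, -8.5, 0], 0],
  ],
)

```text
time_s: 7.3
tcp_pos: [485.6, -454.6, 341.0]
eef_rot: [-0.353, 0.605, 0.626, 0.343]
ft_force: [1.3, 0.0, -0.6]
gripper_width: 42.6
gripper_force: 0.0
```

```bash
python3 -c "
from h import *
rep([0,-190,360])"
```

```text
t 7.3 carrier pos [  -9.6 -201.2  341. ] toolx [0.002 0.516 0.857] tooly [ 1.    -0.007  0.002] toolz [ 0.007  0.857 -0.516] w 42.6 gf 0.0 F [ 1.3  0.  -0.6] q [-0.98  1.11  0.24  0.93  2.53 -0.43]
 togo tool axes [22.   9.5 -0.1]
```

Request:
servo_tool(
  commands=[
    [[0.015, 0, 0.026], [0, -8.4, 0], 0],
    [[0.019, 0, 0.023], [0, -8.4, 0], 0],
    [[0.022, 0, 0.02], [0, -8.4, 0], 0],
    [[0.025, 0, 0.017], [0, -8.4, 0], 0],
    [[0.027, 0, 0.013], [0, -8.4, 0], 0],
  ],
)

```text
time_s: 7.8
tcp_pos: [487.1, -321.9, 353.4]
eef_rot: [-0.136, 0.685, 0.702, 0.136]
ft_force: [2.0, -0.2, 0.3]
gripper_width: 42.5
gripper_force: 0.0
```

Request:
servo_tool(
  commands=[
    [[0.029, 0, 0.009], [0, -8.4, 0], 0],
    [[0.03, 0, 0.004], [0, -8.4, 0], 0],
    [[0, 0, 0], [0, 0, 0], 0],
    [[0, 0, 0], [0, 0, 0], 0],
    [[0, 0, 0], [0, 0, 0], 0],
  ],
)

```text
time_s: 8.3
tcp_pos: [486.9, -263.4, 358.1]
eef_rot: [-0.036, 0.699, 0.713, 0.037]
ft_force: [-0.3, 0.5, -0.6]
gripper_width: 42.9
gripper_force: 0.0
```

```bash
python3 -c "
from h import *
rep([0,0,30])"
```

```text
t 8.3 carrier pos [ -0.5 -10.2 358.1] toolx [0.02  0.994 0.104] tooly [ 1.    -0.02   0.002] toolz [ 0.004  0.104 -0.995] w 42.9 gf 0.0 F [-0.3  0.5 -0.6] q [-0.6   0.28  1.26  0.09  1.66 -0.62]
 togo tool axes [-23.9  -0.4 327.4]
```

Request:
servo_tool(
  commands=[
    [[0, 0, 0], [0, -6, 0], 0],
    [[0, 0, 0.02], [0, 0, 8.5], 0],
    [[0, 0, 0.02], [0, 0, 8.5], 0],
    [[0, 0, 0.02], [0, 0, 8.5], 0],
    [[0, 0, 0.02], [0, 0, 8.5], 0],
  ],
)

```text
time_s: 8.8
tcp_pos: [487.0, -264.3, 276.2]
eef_rot: [-0.0, 0.88, 0.475, 0.0]
ft_force: [-0.3, 0.2, -0.6]
gripper_width: 42.6
gripper_force: 0.0
```

Request:
servo_tool(
  commands=[
    [[0, 0, 0.02], [0, 0, 8.5], 0],
    [[0, 0, 0.02], [0, 0, 8.5], 0],
    [[0, 0, 0.02], [0, 0, 8.5], 0],
    [[0, 0, 0], [0, 0, 8.5], 0],
    [[0, 0, 0], [0, 0, 8.5], 0],
  ],
)

```text
time_s: 9.3
tcp_pos: [487.0, -264.2, 216.3]
eef_rot: [-0.001, 0.992, 0.123, -0.0]
ft_force: [0.1, -0.7, 0.3]
gripper_width: 43.0
gripper_force: 0.0
```

Request:
servo_tool(
  commands=[
    [[0, 0, 0], [0, 0, 8.5], 0],
    [[0, 0, 0], [0, 0, 4], 0],
    [[0, 0, 0], [0, 0, 0], 0],
    [[0, 0, 0], [0, 0, 0], 0],
    [[0, 0, 0], [0, 0, 0], 0],
  ],
)

```text
time_s: 9.8
tcp_pos: [487.4, -263.4, 217.4]
eef_rot: [-0.0, 1.0, 0.019, 0.001]
ft_force: [-0.4, -0.0, 0.2]
gripper_width: 42.7
gripper_force: 0.0
```

```bash
python3 -c "
from h import *
rep([3,0,32])
d,P,T=wsnap('w3.png');Q=tocar(P);x,y,z=[Q[...,i] for i in range(3)]
m=(abs(x)<25)&(abs(y)<30)&(z>42)&(z<60);p=Q[m];print(len(p),np.percentile(p,[2,50,98],axis=0).round(1).tolist())
for lo,hi in ((84,91),(66,73),(41,47)):
        m=(z>lo)&(z<hi)&(abs(x)<130)&(abs(y)<90)
        n_,lab,st,ce=cv2.connectedComponentsWithStats(m.astype(np.uint8))
        for k in range(1,n_):
            if st[k,4]>100: print(lo,rect(Q,lab==k))
"
```

```text
t 9.8 carrier pos [  0.  -10.2 217.4] toolx [ 1.    -0.003  0.002] tooly [-0.003 -1.    -0.   ] toolz [ 0.002  0.    -1.   ] w 42.7 gf 0.0 F [-0.4 -0.   0.2] q [-0.56  0.32  1.53  0.    1.29  0.97]
 togo tool axes [  2.7 -10.2 185.4]
631 [[-24.1, -8.0, 42.6], [0.9, -0.2, 47.0], [23.9, 8.0, 49.2]]
84 (array([-115. ,   -9.2]), array([100.7,  27.2]), 89.95, 1808, np.float64(86.3))
66 (array([1.056e+02, 1.000e-01]), array([ 16.4, 160.2]), 0.13, 3191, np.float64(69.3))
66 (array([-105. ,   -9.3]), array([92.4, 11.4]), 89.53, 721, np.float64(69.3))
41 (array([12.1, -5.1]), array([ 11.7, 140.2]), 88.21, 466, np.float64(45.3))
41 (array([0.9, 5.7]), array([  6.9, 119. ]), 89.2, 358, np.float64(45.3))
41 (array([42. , 66.7]), array([24.4, 13.6]), 0.26, 269, np.float64(42.6))
41 (array([41.9, 22.9]), array([24.5, 18.9]), 0.41, 347, np.float64(42.6))
41 (array([ 41.8, -23.1]), array([24.4, 18.8]), 1.06, 353, np.float64(42.8))
41 (array([ 42.3, -66.4]), array([14. , 25.4]), 87.59, 270, np.float64(42.7))
41 (array([-42.9,  65.9]), array([14.3, 25.1]), 89.18, 224, np.float64(42.7))
41 (array([-42.7,  22.5]), array([17.9, 25.6]), 89.93, 295, np.float64(42.7))
41 (array([-42.5, -23.2]), array([25.1, 19.1]), 0.0, 282, np.float64(42.7))
41 (array([-42.3, -66.9]), array([25.1, 13.3]), 2.02, 218, np.float64(42.7))
41 (array([-100.5,   -9.3]), array([ 2.3, 93.9]), 0.45, 189, np.float64(44.2))
```

Request:
servo_tool(
  commands=[
    [[0.003, -0.01, 0.03], [0, 0, 0], 0],
    [[0, 0, 0.045], [0, 0, 0], 0],
    [[0, 0, 0.045], [0, 0, 0], 0],
    [[0, 0, 0.045], [0, 0, 0], 0],
    [[0, 0, 0.028], [0, 0, 0], 0],
  ],
)

```text
time_s: 10.35
tcp_pos: [489.5, -252.2, 21.6]
eef_rot: [-0.001, 1.0, 0.019, -0.0]
ft_force: [-0.3, 0.1, 0.0]
gripper_width: 42.7
gripper_force: 0.0
```

Request:
servo_tool(
  commands=[
    [[0, 0, 0], [0, 0, 0], 1],
    [[0, 0, 0], [0, 0, 0], 1],
    [[0, 0, 0], [0, 0, 0], 1],
    [[0, 0, 0], [0, 0, 0], 1],
    [[0, 0, 0], [0, 0, 0], 1],
  ],
)

```text
time_s: 10.85
tcp_pos: [491.1, -253.0, 25.8]
eef_rot: [0.001, 1.0, 0.018, 0.002]
ft_force: [-0.4, -0.0, -1.5]
gripper_width: 15.8
gripper_force: 58.4
```

Request:
servo_tool(
  commands=[
    [[0, 0, -0.02], [0, 0, 0], 1],
    [[0, 0, -0.04], [0, 0, 0], 1],
    [[0, 0, -0.04], [0, 0, 0], 1],
    [[0, 0, -0.04], [0, 0, 0], 1],
    [[0, 0, -0.04], [0, 0, 0], 1],
  ],
)

```text
time_s: 11.35
tcp_pos: [490.0, -252.6, 207.0]
eef_rot: [0.0, 1.0, 0.018, 0.001]
ft_force: [-0.2, 0.4, -0.5]
gripper_width: 15.9
gripper_force: 58.6
```

```bash
cat >> h.py <<'E'
def objs():
    for n in ('top','scene'):
        d=snap(n);P=cloud(d);x,y,z=[P[...,i] for i in range(3)]; b=np.nanmedian(z[(abs(y)<400)&(x>250)&(x<800)])
        im=d['image'].astype(int)
        # bar of panel: wood-ish top at z 30..50
        for nm,m in (('tray',(z>15)&(z<40)&(x>200)&(x<420)&(y>100)&(y<400)),('panelbar',(z>25)&(z<55)&(x>350)&(x<650)&(y>-60)&(y<130)),
                     ('low',(z>9)&(z<32)&(x>300)&(x<650)&(y>100)&(y<400))):
            n_,lab,st,ce=cv2.connectedComponentsWithStats(m.astype(np.uint8))
            for k in range(1,n_):
                if st[k,4]>30: print(n,nm,rect(P,lab==k), 'rgb',im[lab==k].mean(0).round())
        print(n,'bench',b)
E
python3 - <<'E'
from h import *
rep(); objs()
E
```

```text
t 11.35 carrier pos [  3.1   0.5 207. ] toolx [ 1.    -0.004  0.003] tooly [-0.004 -1.     0.001] toolz [ 0.003 -0.001 -1.   ] w 15.9 gf 58.6 F [-0.2  0.4 -0.5] q [-0.54  0.32  1.55  0.    1.27  0.99]
top tray (array([334.7, 286.1]), array([180.9, 100. ]), 85.75, 354, np.float64(29.5)) rgb [147. 139. 127.]
top panelbar (array([525.6,  67.1]), array([13. , 61.9]), 0.49, 103, np.float64(39.1)) rgb [103.  65.  43.]
top low (array([613.5, 297.5]), array([166.2,  26.4]), 83.98, 339, np.float64(20.0)) rgb [81. 66. 50.]
top low (array([443.9, 305.7]), array([166.9,  27.6]), 79.1, 365, np.float64(20.2)) rgb [81. 68. 52.]
top low (array([346.7, 373. ]), array([16.7, 89.4]), 76.9, 87, np.float64(25.2)) rgb [100.  95.  88.]
top low (array([382. , 275.7]), array([146.3,   4. ]), 85.85, 68, np.float64(29.7)) rgb [171. 163. 152.]
top low (array([339.6, 198.9]), array([ 7.5, 74.2]), 85.91, 58, np.float64(27.7)) rgb [118. 111. 102.]
top bench 4.42564895037367
scene tray (array([336.2, 288.2]), array([179.3, 107.9]), 85.76, 659, np.float64(26.1)) rgb [114. 107. 100.]
scene panelbar (array([528. ,  69.3]), array([18.2, 60.2]), 3.81, 168, np.float64(38.0)) rgb [98. 73. 57.]
scene low (array([344.4, 287.1]), array([180.1,  94.9]), 87.56, 425, np.float64(22.6)) rgb [105.  98.  92.]
scene low (array([448. , 307.9]), array([165.6,  25.9]), 79.38, 455, np.float64(19.7)) rgb [74. 62. 50.]
scene low (array([617.8, 300. ]), array([166.3,  27.7]), 82.68, 523, np.float64(20.4)) rgb [89. 75. 60.]
scene bench 3.238095480108427
```

Request:
servo_tool(
  commands=[
    [[-0.0113, -0.0446, 0], [0, 0, 0], 1],
    [[-0.0113, -0.0446, 0], [0, 0, 0], 1],
    [[-0.0113, -0.0446, 0], [0, 0, 0], 1],
    [[-0.0113, -0.0446, 0], [0, 0, 0], 1],
    [[-0.0113, -0.0446, 0], [0, 0, 0], 1],
  ],
)

```text
time_s: 11.95
tcp_pos: [424.6, -30.4, 204.5]
eef_rot: [0.0, 1.0, 0.018, 0.001]
ft_force: [0.9, 0.1, -1.7]
gripper_width: 15.9
gripper_force: 58.7
```

Request:
servo_tool(
  commands=[
    [[-0.0113, -0.0446, 0], [0, 0, 0], 1],
    [[-0.0113, -0.0446, 0], [0, 0, 0], 1],
    [[-0.0113, -0.0446, 0], [0, 0, 0], 1],
    [[-0.0113, -0.0446, 0], [0, 0, 0], 1],
    [[-0.0113, -0.0446, 0], [0, 0, 0], 1],
  ],
)

```text
time_s: 12.45
tcp_pos: [360.0, 190.4, 204.5]
eef_rot: [-0.0, 1.0, 0.018, 0.001]
ft_force: [2.0, -0.6, -1.2]
gripper_width: 15.6
gripper_force: 59.6
```

Request:
servo_tool(
  commands=[
    [[-0.0113, -0.0446, 0], [0, 0, -8.36], 1],
    [[-0.0, -0.0446, 0.01], [0, 0, -8.36], 1],
    [[0, 0, 0.01], [0, 0, -8.36], 1],
    [[0, 0, 0.01], [0, 0, -8.36], 1],
    [[0, 0, 0.01], [0, 0, -8.36], 1],
  ],
)

```text
time_s: 12.95
tcp_pos: [339.7, 277.1, 163.8]
eef_rot: [0.0, 0.926, 0.377, 0.001]
ft_force: [0.2, -0.4, -0.6]
gripper_width: 15.8
gripper_force: 59.8
```

Request:
servo_tool(
  commands=[
    [[0, 0, 0], [0, 0, -8.36], 1],
    [[0, 0, 0], [0, 0, -8.36], 1],
    [[0, 0, 0], [0, 0, -8.36], 1],
    [[0, 0, 0], [0, 0, -8.36], 1],
    [[0, 0, 0], [0, 0, -8.36], 1],
  ],
)

```text
time_s: 13.45
tcp_pos: [339.9, 276.8, 164.2]
eef_rot: [0.001, 0.731, 0.682, 0.001]
ft_force: [-0.1, -0.9, -1.3]
gripper_width: 16.2
gripper_force: 59.9
```

```bash
cat >> h.py <<'E'
def togo(p, yaw=None):
    T=tool(); o=r.get_obs(); y=np.degrees(np.arctan2(T[1,0],T[0,0]))
    print('t',o['time_s'],'tcp',T[:3,3].round(1),'yaw',y.round(2),'tz',T[:3,2].round(3),'w',round(o['gripper_width'],1),'gf',round(o['gripper_force'],1),'F',o['ft_force'].round(1),'q',o['joint_pos'].round(2))
    print('  go (tool mm)',(T[:3,:3].T@(np.array(p)-T[:3,3])).round(1), 'turn z' , None if yaw is None else round(y-yaw,2))
    return T
E
python3 - <<'E'
from h import *
togo([334.3,277.5,30],85.75)
d,P,T=wsnap('w4.png')
x,y,z=[P[...,i] for i in range(3)]
m=(z>15)&(z<40)&(x>200)&(x<430)&(y>100)&(y<450)
n_,lab,st,ce=cv2.connectedComponentsWithStats(m.astype(np.uint8))
for k in range(1,n_):
    if st[k,4]>100: print(rect(P,lab==k))
E
```

```text
t 13.45 tcp [339.9 276.8 164.2] yaw 86.04 tz [ 0.002 -0.    -1.   ] w 16.2 gf 59.9 F [-0.1 -0.9 -1.3] q [ 0.6   0.12  1.9  -0.    1.11  0.67]
  go (tool mm) [  0.3  -6.  134.2] turn z 0.29
(array([336. , 288.9]), array([179.5, 100.3]), 85.77, 2614, np.float64(28.5))
(array([427.1, 248.4]), array([40.9, 11.9]), 80.18, 282, np.float64(20.2))
```

Request:
servo_tool(
  commands=[
    [[0.002, -0.005, 0.03], [0, 0, 0], 1],
    [[0, 0, 0.04], [0, 0, 0], 1],
    [[0, 0, 0.04], [0, 0, 0], 1],
    [[0, 0, 0.03], [0, 0, 0], 1],
    [[0, 0, 0.014], [0, 0, 0], 1],
  ],
)

```text
time_s: 14.0
tcp_pos: [334.4, 278.4, 7.8]
eef_rot: [0.001, 0.734, 0.679, -0.001]
ft_force: [0.2, -0.3, -1.1]
gripper_width: 16.0
gripper_force: 59.9
```

Request:
servo_tool(
  commands=[
    [[0, 0, 0], [0, 0, 0], 0.2],
    [[0, 0, 0], [0, 0, 0], 0.2],
    [[0, 0, 0], [0, 0, 0], 0.2],
    [[0, 0, 0], [0, 0, 0], 0.2],
    [[0, 0, 0], [0, 0, 0], 0.2],
  ],
)

```text
time_s: 14.5
tcp_pos: [335.9, 279.4, 11.0]
eef_rot: [0.001, 0.733, 0.68, 0.001]
ft_force: [-0.9, -0.1, -0.0]
gripper_width: 34.2
gripper_force: 0.0
```

Request:
servo_tool(
  commands=[
    [[0, 0, -0.02], [0, 0, 0], 0.2],
    [[0, 0, -0.04], [0, 0, 0], 0.2],
    [[0, 0, -0.04], [0, 0, 0], 0],
    [[0, 0, -0.04], [0, 0, 0], 0],
    [[0, 0, -0.04], [0, 0, 0], 0],
  ],
)

```text
time_s: 15.0
tcp_pos: [335.0, 279.0, 192.4]
eef_rot: [0.001, 0.733, 0.68, 0.001]
ft_force: [0.3, 0.1, 0.6]
gripper_width: 42.6
gripper_force: 0.0
```

Run:
```python
from h import *
d,P,T=wsnap('w5.png');togo([447,306,6],None)
objs()
```

```text
t 15.05 tcp [336.8 280.3 198.5] yaw 85.69 tz [ 0.01   0.005 -1.   ] w 42.7 gf 0.0 F [1.1 0.1 7.7] q [ 0.61  0.08  1.87 -0.    1.19  0.69]
  go (tool mm) [ 32.7 106.2 193.7] turn z None
top tray (array([332.8, 261.4]), array([132.2, 100.2]), 85.73, 202, np.float64(29.3)) rgb [132. 125. 114.]
top tray (array([332. , 271.1]), array([115. ,  17.9]), 85.89, 229, np.float64(22.2)) rgb [44. 44. 44.]
top panelbar (array([525.5,  67.1]), array([12.9, 61.9]), 0.09, 103, np.float64(38.8)) rgb [98. 62. 42.]
top low (array([613.4, 297.2]), array([165.6,  26.5]), 84.01, 337, np.float64(20.2)) rgb [76. 62. 48.]
top low (array([444. , 306.1]), array([166.3,  27.5]), 79.1, 363, np.float64(20.0)) rgb [65. 55. 43.]
top low (array([342.3, 197.4]), array([79.4, 21.5]), 11.11, 63, np.float64(27.5)) rgb [93. 88. 81.]
top low (array([330.5, 269.8]), array([117.7,  20.7]), 86.01, 238, np.float64(22.0)) rgb [46. 46. 45.]
top bench 2.8440635076924536
scene tray (array([335.9, 288.3]), array([179.4, 108.7]), 85.78, 652, np.float64(25.6)) rgb [104.  98.  91.]
scene tray (array([335.4, 285.1]), array([139.5,  24.1]), 85.29, 312, np.float64(22.3)) rgb [54. 46. 40.]
scene panelbar (array([527.8,  69.4]), array([17.4, 61.1]), 0.15, 170, np.float64(38.1)) rgb [93. 69. 54.]
scene low (array([343. , 287.4]), array([180.6,  93.6]), 87.27, 451, np.float64(22.7)) rgb [96. 90. 84.]
scene low (array([330.1, 286.4]), array([141.2,  34.8]), 85.29, 351, np.float64(21.7)) rgb [54. 46. 40.]
scene low (array([448. , 307.9]), array([165.6,  24. ]), 78.89, 452, np.float64(19.9)) rgb [61. 51. 42.]
scene low (array([615.5, 300.7]), array([166.4,  28.4]), 84.17, 521, np.float64(20.2)) rgb [85. 71. 57.]
scene bench 2.8964443862985263
```

View pics/w5.png

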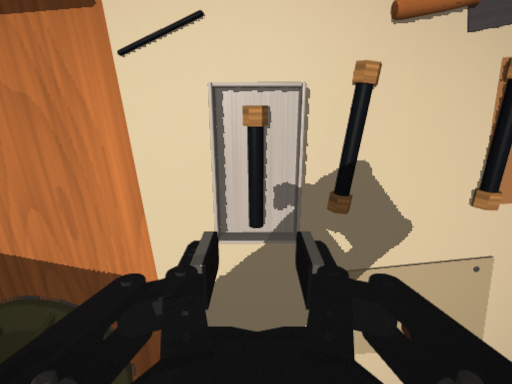

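Request:
servo_tool(
  commands=[
    [[0.01, 0.035, 0], [0, 0, 0], 0],
    [[0.01, 0.035, 0], [0, 0, 0], 0],
    [[0.012, 0.036, 0], [0, 0, 6.6], 0],
    [[0, 0, 0], [0, 0, 0], 0],
    [[0, 0, 0], [0, 0, 0], 0],
  ],
)

```text
time_s: 15.65
tcp_pos: [443.0, 302.7, 188.9]
eef_rot: [0.0, 0.771, 0.637, -0.001]
ft_force: [-0.2, -0.2, 0.2]
gripper_width: 42.9
gripper_force: 0.0
```

```bash
cat >> h.py <<'E'
def rodfit(P,c,rad=110,zlo=6,zhi=32):
    x,y,z=[P[...,i] for i in range(3)]
    m=(np.hypot(x-c[0],y-c[1])<rad)&(z>zlo)&(z<zhi)
    n_,lab,st,ce=cv2.connectedComponentsWithStats(m.astype(np.uint8))
    for k in range(1,n_):
        if st[k,4]>100: print('rodfit',rect(P,lab==k))
E
python3 - <<'E'
from h import *
d,P,T=wsnap('w6.png');rodfit(P,(447,306));togo([447,306.5,5],79.1)
E
```

```text
rodfit (array([445.8, 308.3]), array([166.6,  27.2]), 78.92, 2624, np.float64(19.4))
rodfit (array([370.8, 297.7]), array([156.8,  32.8]), 85.77, 1006, np.float64(27.4))
rodfit (array([342.8, 314.7]), array([83.1, 10.7]), 82.03, 612, np.float64(20.8))
t 15.7 tcp [442.5 302.8 189.4] yaw 79.15 tz [ 0.    -0.001 -1.   ] w 42.5 gf 0.0 F [-0.  -0.3 -0.9] q [ 0.53  0.31  1.61 -0.    1.22  0.72]
  go (tool mm) [  4.7   3.6 184.4] turn z 0.05
```

Request:
servo_tool(
  commands=[
    [[0.006, 0.0025, 0.03], [0, 0, 0], 0],
    [[0, 0, 0.045], [0, 0, 0], 0],
    [[0, 0, 0.045], [0, 0, 0], 0],
    [[0, 0, 0.035], [0, 0, 0], 0],
    [[0, 0, 0.017], [0, 0, 0], 0],
  ],
)

```text
time_s: 16.2
tcp_pos: [444.9, 307.6, 15.6]
eef_rot: [0.0, 0.771, 0.637, -0.001]
ft_force: [-0.1, 0.2, 1.0]
gripper_width: 42.8
gripper_force: 0.0
```

Request:
servo_tool(
  commands=[
    [[0, 0, 0.009], [0, 0, 0], 0],
    [[0, 0, 0.004], [0, 0, 0], 0],
    [[0, 0, 0], [0, 0, 0], 1],
    [[0, 0, 0], [0, 0, 0], 1],
    [[0, 0, 0], [0, 0, 0], 1],
  ],
)

```text
time_s: 16.7
tcp_pos: [447.8, 308.9, 6.8]
eef_rot: [0.001, 0.771, 0.637, 0.002]
ft_force: [-2.0, -1.3, 6.3]
gripper_width: 15.4
gripper_force: 58.9
```

Request:
servo_tool(
  commands=[
    [[0, 0, 0], [0, 0, 0], 1],
    [[0, 0, 0], [0, 0, 0], 1],
    [[0, 0, -0.02], [0, 0, 0], 1],
    [[0, 0, -0.04], [0, 0, 0], 1],
    [[0, 0, -0.04], [0, 0, 0], 1],
  ],
)

```text
time_s: 17.2
tcp_pos: [446.8, 308.3, 106.9]
eef_rot: [0.001, 0.771, 0.637, 0.0]
ft_force: [0.4, 0.2, -0.3]
gripper_width: 15.8
gripper_force: 59.0
```

Request:
servo_tool(
  commands=[
    [[0, 0, -0.04], [0, 0, 0], 1],
    [[0, 0, -0.04], [0, 0, 0], 1],
    [[0, 0, 0], [0, 0, 0], 1],
    [[0, 0, 0], [0, 0, 0], 1],
    [[0, 0, 0], [0, 0, 0], 1],
  ],
)

```text
time_s: 17.7
tcp_pos: [446.5, 308.2, 184.3]
eef_rot: [0.001, 0.771, 0.637, -0.0]
ft_force: [-0.4, -0.5, -1.3]
gripper_width: 15.3
gripper_force: 59.0
```

Run:
```python
from h import *
d,P,T=wsnap('w7.png');togo([447,306.5,5],79.1)
```

```text
t 17.75 tcp [446.5 308.2 184.1] yaw 79.09 tz [ 0.    -0.001 -1.   ] w 15.1 gf 59.0 F [-0.1 -0.4 -1.8] q [ 0.54  0.33  1.6  -0.    1.22  0.73]
  go (tool mm) [ -1.4   0.8 179.1] turn z -0.01
```

View pics/w7.png

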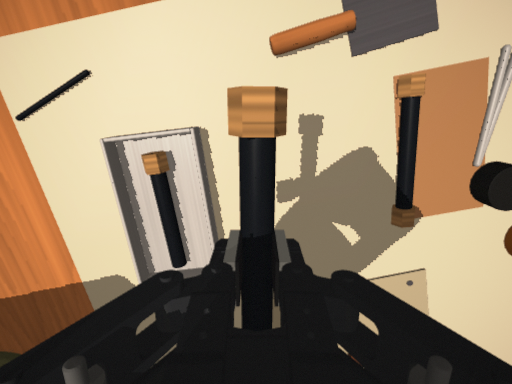

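Request:
servo_tool(
  commands=[
    [[-0.0416, 0.0113, 0], [0, 0, 0], 1],
    [[-0.0416, 0.0113, 0], [0, 0, 0], 1],
    [[-0.0416, 0.0113, 0], [0, 0, 0], 1],
    [[-0.0416, 0.0113, 0], [0, 0, 0], 1],
    [[-0.0416, 0.0113, 0], [0, 0, 0], 1],
  ],
)

```text
time_s: 18.25
tcp_pos: [462.5, 91.9, 184.6]
eef_rot: [0.0, 0.771, 0.637, 0.0]
ft_force: [1.1, 0.3, -0.9]
gripper_width: 15.8
gripper_force: 59.0
```

Request:
servo_tool(
  commands=[
    [[-0.0416, 0.0113, 0], [0, 0, 0], 1],
    [[-0.0416, 0.0113, 0], [0, 0, 0], 1],
    [[-0.0416, 0.0113, 0], [0, 0, 0], 1],
    [[-0.0416, 0.0113, 0], [0, 0, 0], 1],
    [[-0.0416, 0.0113, 0], [0, 0, 0], 1],
  ],
)

```text
time_s: 18.75
tcp_pos: [478.6, -123.0, 184.6]
eef_rot: [-0.0, 0.771, 0.637, 0.0]
ft_force: [0.9, 1.0, -0.6]
gripper_width: 15.5
gripper_force: 59.0
```

Request:
servo_tool(
  commands=[
    [[-0.0416, 0.0113, 0], [0, 0, 0], 1],
    [[-0.0416, 0.0113, 0], [0, 0, 0], 1],
    [[0, 0, 0], [0, 0, 8.5], 1],
    [[0, 0, 0], [0, 0, 8.5], 1],
    [[0, 0, 0], [0, 0, 8.5], 1],
  ],
)

```text
time_s: 19.25
tcp_pos: [485.1, -207.5, 184.2]
eef_rot: [-0.0, 0.894, 0.448, 0.0]
ft_force: [-0.3, 0.7, -0.7]
gripper_width: 15.8
gripper_force: 59.0
```

Request:
servo_tool(
  commands=[
    [[0, 0, 0], [0, 0, 8.5], 1],
    [[0, 0, 0], [0, 0, 8.5], 1],
    [[0, 0, 0], [0, 0, 8.5], 1],
    [[0, 0, 0], [0, 0, 8.5], 1],
    [[0, 0, 0], [0, 0, 8.5], 1],
  ],
)

```text
time_s: 19.75
tcp_pos: [485.2, -207.1, 184.4]
eef_rot: [-0.0, 0.996, 0.094, 0.0]
ft_force: [-0.4, 0.6, -0.6]
gripper_width: 15.5
gripper_force: 59.0
```

Request:
servo_tool(
  commands=[
    [[0, 0, 0], [0, 0, 8.5], 1],
    [[0, 0, 0], [0, 0, 0.3], 1],
    [[0, 0, 0], [0, 0, 0], 1],
    [[0, 0, 0], [0, 0, 0], 1],
    [[0, 0, 0], [0, 0, 0], 1],
  ],
)

```text
time_s: 20.25
tcp_pos: [485.6, -207.3, 185.5]
eef_rot: [-0.0, 1.0, 0.021, 0.001]
ft_force: [0.4, 0.5, -0.5]
gripper_width: 15.7
gripper_force: 59.0
```

```bash
cat >> h.py <<'E'
def held(d):
    "held rod in tool frame from wrist depth: axis offset y, direction, height"
    P=cloud(d,d['hand_eye']); x,y,z=[P[...,i] for i in range(3)]
    m=(x>15)&(x<70)&(abs(y)<25)&(z<25)&(z>-40); p=P[m]
    if len(p)<20: print('held none',len(p)); return
    for a,b in ((15,30),(30,45),(45,60),(62,83),(60,100)):
        k=(P[...,0]>a)&(P[...,0]<b)&(abs(y)<22)&(z<25)&(z>-40); q=P[k]
        if len(q)>10: print('held x',a,b,'y',np.percentile(q[:,1],[3,97]).round(1),'ztop',np.percentile(q[:,2],3).round(1),'xmax',np.percentile(q[:,0],99).round(1),len(q))
E
python3 - <<'E'
from h import *
rep([0,46,33]);d,P,T=wsnap(); held(d)
E
```

```text
t 20.25 carrier pos [  0.4  46.  185.5] toolx [1.    0.002 0.002] tooly [ 0.002 -1.     0.   ] toolz [ 0.002 -0.    -1.   ] w 15.7 gf 59.0 F [ 0.4  0.5 -0.5] q [-0.47  0.29  1.64  0.    1.21  1.06]
 togo tool axes [ -0.7  -0.  152.5]
held x 15 30 y [-8.4  7.8] ztop -14.2 xmax 29.9 982
held x 30 45 y [-8.6  7.7] ztop -14.3 xmax 44.8 1082
held x 45 60 y [-8.3  7.9] ztop -14.3 xmax 59.8 1187
held x 62 83 y [-13.   12.5] ztop -17.6 xmax 81.9 2847
held x 60 100 y [-13.   12.5] ztop -17.6 xmax 81.9 3022
```

Request:
servo_tool(
  commands=[
    [[0, 0, 0.03], [0, 0, 0], 1],
    [[0, 0, 0.04], [0, 0, 0], 1],
    [[0, 0, 0.035], [0, 0, 0], 1],
    [[0, 0, 0.025], [0, 0, 0], 1],
    [[0, 0, 0.011], [0, 0, 0], 1],
  ],
)

```text
time_s: 20.8
tcp_pos: [485.0, -206.8, 42.5]
eef_rot: [-0.001, 1.0, 0.02, -0.0]
ft_force: [0.2, -1.0, 0.4]
gripper_width: 15.5
gripper_force: 59.0
```

Request:
servo_tool(
  commands=[
    [[0, 0, 0.006], [0, 0, 0], 1],
    [[0, 0, 0.003], [0, 0, 0], 1],
    [[0, 0, 0], [0, 0, 0], 1],
    [[0, 0, 0], [0, 0, 0], 1],
    [[0, 0, 0], [0, 0, 0], 1],
  ],
)

```text
time_s: 21.3
tcp_pos: [486.3, -207.5, 36.4]
eef_rot: [0.0, 1.0, 0.02, 0.002]
ft_force: [0.0, 0.5, -0.8]
gripper_width: 15.7
gripper_force: 59.0
```

Request:
servo_tool(
  commands=[
    [[0, 0, 0], [0, 0, 0], 0.2],
    [[0, 0, 0], [0, 0, 0], 0.2],
    [[0, 0, 0], [0, 0, 0], 0.2],
    [[0, 0, 0], [0, 0, 0], 0.2],
    [[0, 0, 0], [0, 0, 0], 0.2],
  ],
)

```text
time_s: 21.8
tcp_pos: [485.9, -207.3, 35.7]
eef_rot: [0.0, 1.0, 0.02, 0.001]
ft_force: [0.8, -0.9, 0.5]
gripper_width: 34.5
gripper_force: 0.0
```

Request:
servo_tool(
  commands=[
    [[0, 0, -0.02], [0, 0, 0], 0.2],
    [[0, 0, -0.04], [0, 0, 0], 0.2],
    [[0, 0, -0.05], [0, 0, 0], 0],
    [[0, 0, -0.05], [0, 0, 0], 0],
    [[0, 0, 0], [0, 0, 0], 0],
  ],
)

```text
time_s: 22.3
tcp_pos: [487.6, -208.3, 202.5]
eef_rot: [0.003, 1.0, 0.02, 0.006]
ft_force: [0.8, 0.1, -1.9]
gripper_width: 42.8
gripper_force: 0.0
```

Run:
```python
from h import *
rep();d,P,T=wsnap('w8.png'); Q=tocar(P);x,y,z=[Q[...,i] for i in range(3)]
m=(abs(x)<100)&(abs(y-46)<22)&(z>45)&(z<62);print(rect(Q,m),np.percentile(Q[m],[1,50,99],axis=0).round(1).tolist())
m=(abs(x)<28)&(abs(y-46)<22)&(z>40)&(z<62);print(rect(Q,m),np.percentile(Q[m],[1,50,99],axis=0).round(1).tolist())
objs(); togo([614.5,299.5,180],83.9)
```

```text
t 22.3 carrier pos [  2.5  44.9 202.5] toolx [ 1.    -0.     0.012] tooly [-0.    -1.     0.005] toolz [ 0.012 -0.005 -1.   ] w 42.8 gf 0.0 F [ 0.8  0.1 -1.9] q [-0.47  0.27  1.62  0.    1.23  1.06]
(array([-1.2, 45.6]), array([197.6,  43.5]), 0.13, 2262, np.float64(48.0)) [[-99.7, 31.7, 45.1], [12.9, 46.1, 48.0], [97.5, 57.0, 61.0]]
(array([-0., 46.]), array([56. , 17.4]), 0.33, 801, np.float64(47.0)) [[-27.7, 37.2, 41.1], [0.9, 46.1, 47.0], [27.3, 54.1, 49.2]]
top tray (array([334.6, 286.3]), array([180.7, 100.3]), 85.77, 354, np.float64(29.1)) rgb [143. 135. 123.]
top tray (array([335.3, 282.9]), array([140.9,  24.3]), 88.06, 303, np.float64(22.8)) rgb [63. 55. 48.]
top panelbar (array([531.5, 102.9]), array([12.9, 52.9]), 0.47, 90, np.float64(39.0)) rgb [98. 61. 40.]
top low (array([613.1, 297. ]), array([165.2,  26.1]), 83.86, 336, np.float64(20.2)) rgb [78. 64. 49.]
top low (array([355.3, 365.4]), array([ 45.5, 103.8]), 55.7, 122, np.float64(26.9)) rgb [111. 105.  98.]
top low (array([361. , 217.1]), array([111.5,  55.7]), 43.44, 90, np.float64(28.3)) rgb [136. 129. 120.]
top l
[... 394 characters left out ...]
16.8]), 89.39, 146, np.float64(37.4)) rgb [96. 71. 55.]
scene low (array([347.8, 286.9]), array([182.2,  91.3]), 89.05, 443, np.float64(22.2)) rgb [107. 100.  94.]
scene low (array([330.3, 286.2]), array([139.7,  32.6]), 83.78, 344, np.float64(21.6)) rgb [56. 49. 42.]
scene low (array([539.3, 121.6]), array([43.1,  7. ]), 88.97, 72, np.float64(20.6)) rgb [76. 63. 51.]
scene low (array([618.4, 300.3]), array([166.6,  23.6]), 83.94, 518, np.float64(20.1)) rgb [89. 74. 60.]
scene bench 3.187521906084612
t 22.45 tcp [ 485.3 -207.2  195.1] yaw 2.29 tz [ 0.002  0.    -1.   ] w 43.1 gf 0.0 F [-0.3 -0.3 -0.7] q [-0.47  0.28  1.63  0.    1.23  1.06]
  go (tool mm) [ 149.3 -501.1   15.4] turn z -81.61
```

View pics/w8.png

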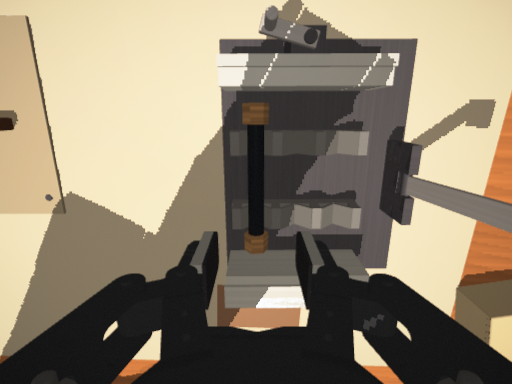

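Request:
servo_tool(
  commands=[
    [[0.0136, -0.0456, 0], [0, 0, 0], 0],
    [[0.0136, -0.0456, 0], [0, 0, 0], 0],
    [[0.0136, -0.0456, 0], [0, 0, 0], 0],
    [[0.0136, -0.0456, 0], [0, 0, 0], 0],
    [[0.0136, -0.0456, 0], [0, 0, 0], 0],
  ],
)

```text
time_s: 22.95
tcp_pos: [544.0, 25.2, 194.1]
eef_rot: [0.0, 1.0, 0.02, -0.0]
ft_force: [0.4, 0.7, -0.3]
gripper_width: 42.4
gripper_force: 0.0
```

Request:
servo_tool(
  commands=[
    [[0.0136, -0.0456, 0], [0, 0, 0], 0],
    [[0.0136, -0.0456, 0], [0, 0, 0], 0],
    [[0.0136, -0.0456, 0], [0, 0, 0], 0],
    [[0.0136, -0.0456, 0], [0, 0, 0], 0],
    [[0.0136, -0.0456, 0], [0, 0, 0], 0],
  ],
)

```text
time_s: 23.45
tcp_pos: [602.9, 255.6, 193.7]
eef_rot: [0.001, 1.0, 0.02, -0.0]
ft_force: [0.1, -1.0, 0.5]
gripper_width: 43.0
gripper_force: 0.0
```

Request:
servo_tool(
  commands=[
    [[0.0136, -0.0456, 0], [0, 0, -8.16], 0],
    [[0, 0, 0], [0, 0, -8.16], 0],
    [[0, 0, 0], [0, 0, -8.16], 0],
    [[0, 0, 0], [0, 0, -8.16], 0],
    [[0, 0, 0], [0, 0, -8.16], 0],
  ],
)

```text
time_s: 23.95
tcp_pos: [614.5, 299.8, 193.3]
eef_rot: [0.0, 0.929, 0.37, -0.001]
ft_force: [0.5, 0.3, 0.3]
gripper_width: 42.7
gripper_force: 0.0
```

Request:
servo_tool(
  commands=[
    [[0, 0, 0], [0, 0, -8.16], 0],
    [[0, 0, 0], [0, 0, -8.16], 0],
    [[0, 0, 0], [0, 0, -8.16], 0],
    [[0, 0, 0], [0, 0, -8.16], 0],
    [[0, 0, 0], [0, 0, -8.16], 0],
  ],
)

```text
time_s: 24.45
tcp_pos: [614.6, 299.7, 193.5]
eef_rot: [0.0, 0.742, 0.671, -0.001]
ft_force: [-0.1, -0.0, 0.4]
gripper_width: 43.0
gripper_force: 0.0
```

Request:
servo_tool(
  commands=[
    [[0, 0, 0], [0, 0, 0], 0],
    [[0, 0, 0], [0, 0, 0], 0],
    [[0, 0, 0], [0, 0, 0], 0],
    [[0, 0, 0], [0, 0, 0], 0],
    [[0, 0, 0], [0, 0, 0], 0],
  ],
)

```text
time_s: 24.95
tcp_pos: [615.0, 299.9, 195.8]
eef_rot: [0.001, 0.744, 0.668, 0.001]
ft_force: [0.1, -0.4, -0.3]
gripper_width: 42.8
gripper_force: 0.0
```

Run:
```python
from h import *
d,P,T=wsnap('w9.png');rodfit(P,(614,299));togo([614,299,4],83.9)
```

```text
rodfit (array([615.5, 299.9]), array([166.2,  27.8]), 83.98, 2498, np.float64(19.3))
rodfit (array([708.5, 308.2]), array([77.1, 11.9]), 75.82, 413, np.float64(7.0))
rodfit (array([703.5, 253.3]), array([46.2, 18.7]), 62.11, 690, np.float64(28.7))
t 25.0 tcp [615.  299.9 195.8] yaw 83.84 tz [ 0.002 -0.    -1.   ] w 42.7 gf 0.0 F [-0.5  0.1 -0.3] q [ 0.4   0.63  1.12 -0.    1.38  0.51]
  go (tool mm) [ -1.   -1.3 191.8] turn z -0.06
```

Request:
servo_tool(
  commands=[
    [[0, 0, 0.03], [0, 0, 0], 0],
    [[0, 0, 0.045], [0, 0, 0], 0],
    [[0, 0, 0.045], [0, 0, 0], 0],
    [[0, 0, 0.035], [0, 0, 0], 0],
    [[0, 0, 0.02], [0, 0, 0], 0],
  ],
)

```text
time_s: 25.5
tcp_pos: [614.1, 299.3, 17.3]
eef_rot: [0.0, 0.744, 0.668, -0.001]
ft_force: [0.9, -0.0, -0.9]
gripper_width: 42.6
gripper_force: 0.0
```

Request:
servo_tool(
  commands=[
    [[0, 0, 0.011], [0, 0, 0], 0],
    [[0, 0, 0.006], [0, 0, 0], 0],
    [[0, 0, 0], [0, 0, 0], 1],
    [[0, 0, 0], [0, 0, 0], 1],
    [[0, 0, 0], [0, 0, 0], 1],
  ],
)

```text
time_s: 26.0
tcp_pos: [616.1, 300.2, 5.4]
eef_rot: [0.001, 0.744, 0.668, 0.002]
ft_force: [-0.3, -0.8, 4.9]
gripper_width: 15.8
gripper_force: 59.1
```

Request:
servo_tool(
  commands=[
    [[0, 0, 0], [0, 0, 0], 1],
    [[0, 0, 0], [0, 0, 0], 1],
    [[0, 0, -0.02], [0, 0, 0], 1],
    [[0, 0, -0.04], [0, 0, 0], 1],
    [[0, 0, -0.04], [0, 0, 0], 1],
  ],
)

```text
time_s: 26.5
tcp_pos: [614.8, 299.7, 104.8]
eef_rot: [0.001, 0.744, 0.668, 0.0]
ft_force: [-0.3, 0.9, -0.6]
gripper_width: 15.7
gripper_force: 58.9
```

Request:
servo_tool(
  commands=[
    [[0, 0, -0.04], [0, 0, 0], 1],
    [[0, 0, -0.04], [0, 0, 0], 1],
    [[0, 0, 0], [0, 0, 0], 1],
    [[0, 0, 0], [0, 0, 0], 1],
    [[0, 0, 0], [0, 0, 0], 1],
  ],
)

```text
time_s: 27.0
tcp_pos: [614.5, 299.7, 182.4]
eef_rot: [0.0, 0.744, 0.668, -0.0]
ft_force: [0.1, -0.5, -1.3]
gripper_width: 15.5
gripper_force: 58.9
```

Run:
```python
from h import *
d,P,T=wsnap('w10.png');held(d);togo([486.9,-253.2,185],2.32)
```

```text
held x 15 30 y [-8.3  8.2] ztop -15.6 xmax 29.8 1002
held x 30 45 y [-8.1  8.1] ztop -15.6 xmax 44.9 1091
held x 45 60 y [-8.3  8.2] ztop -15.6 xmax 59.9 1210
held x 62 83 y [-12.9  12.7] ztop -18.9 xmax 82.8 3036
held x 60 100 y [-12.9  12.6] ztop -18.9 xmax 82.8 3171
t 27.05 tcp [614.5 299.7 182.2] yaw 83.89 tz [-0.    -0.001 -1.   ] w 15.8 gf 58.9 F [-0.   0.1 -1.9] q [ 0.4   0.64  1.14 -0.    1.36  0.51]
  go (tool mm) [-563.3  -68.1   -2.1] turn z 81.57
```

Request:
servo_tool(
  commands=[
    [[-0.0433, -0.0052, 0], [0, 0, 0], 1],
    [[-0.0433, -0.0052, 0], [0, 0, 0], 1],
    [[-0.0433, -0.0052, 0], [0, 0, 0], 1],
    [[-0.0433, -0.0052, 0], [0, 0, 0], 1],
    [[-0.0433, -0.0052, 0], [0, 0, 0], 1],
  ],
)

```text
time_s: 27.55
tcp_pos: [565.1, 85.8, 182.6]
eef_rot: [0.0, 0.744, 0.668, -0.0]
ft_force: [0.5, -1.0, -1.6]
gripper_width: 15.7
gripper_force: 58.9
```

Request:
servo_tool(
  commands=[
    [[-0.0433, -0.0052, 0], [0, 0, 0], 1],
    [[-0.0433, -0.0052, 0], [0, 0, 0], 1],
    [[-0.0433, -0.0052, 0], [0, 0, 0], 1],
    [[-0.0433, -0.0052, 0], [0, 0, 0], 1],
    [[-0.0433, -0.0052, 0], [0, 0, 0], 1],
  ],
)

```text
time_s: 28.05
tcp_pos: [516.2, -126.6, 182.8]
eef_rot: [0.0, 0.744, 0.668, 0.0]
ft_force: [0.4, -0.5, -1.0]
gripper_width: 15.5
gripper_force: 58.9
```

Request:
servo_tool(
  commands=[
    [[-0.0433, -0.0052, 0], [0, 0, 0], 1],
    [[-0.0433, -0.0052, 0], [0, 0, 0], 1],
    [[-0.0433, -0.0057, 0], [0, 0, 8.16], 1],
    [[0, 0, 0], [0, 0, 8.16], 1],
    [[0, 0, 0], [0, 0, 8.16], 1],
  ],
)

```text
time_s: 28.55
tcp_pos: [486.6, -253.6, 182.4]
eef_rot: [-0.0, 0.871, 0.492, 0.0]
ft_force: [0.9, 1.1, -1.5]
gripper_width: 15.5
gripper_force: 58.9
```

Request:
servo_tool(
  commands=[
    [[0, 0, 0], [0, 0, 8.16], 1],
    [[0, 0, 0], [0, 0, 8.16], 1],
    [[0, 0, 0], [0, 0, 8.16], 1],
    [[0, 0, 0], [0, 0, 8.16], 1],
    [[0, 0, 0], [0, 0, 8.16], 1],
  ],
)

```text
time_s: 29.05
tcp_pos: [487.1, -252.4, 182.5]
eef_rot: [-0.0, 0.987, 0.159, 0.0]
ft_force: [0.3, -0.4, -1.0]
gripper_width: 15.5
gripper_force: 58.8
```

Request:
servo_tool(
  commands=[
    [[0, 0, 0], [0, 0, 8.16], 1],
    [[0, 0, 0], [0, 0, 8.16], 1],
    [[0, 0, 0], [0, 0, 0], 1],
    [[0, 0, 0], [0, 0, 0], 1],
    [[0, 0, 0], [0, 0, 0], 1],
  ],
)

```text
time_s: 29.55
tcp_pos: [487.3, -252.5, 183.3]
eef_rot: [-0.0, 1.0, 0.022, 0.001]
ft_force: [0.5, -0.2, -1.8]
gripper_width: 15.8
gripper_force: 58.8
```

Run:
```python
from h import *
rep([0,0,34]);d,P,T=wsnap(); held(d)
```

```text
t 29.55 carrier pos [  0.4   0.7 183.3] toolx [1.    0.003 0.002] tooly [ 0.003 -1.    -0.   ] toolz [ 0.002  0.    -1.   ] w 15.8 gf 58.8 F [ 0.5 -0.2 -1.8] q [-0.55  0.34  1.58  0.    1.22  0.98]
 togo tool axes [ -0.6   0.7 149.3]
held x 15 30 y [-8.7  7.8] ztop -15.6 xmax 29.9 1001
held x 30 45 y [-8.5  7.6] ztop -15.6 xmax 44.8 1091
held x 45 60 y [-8.6  7.8] ztop -15.6 xmax 59.9 1221
held x 62 83 y [-13.1  12.4] ztop -18.9 xmax 82.6 3016
held x 60 100 y [-13.1  12.4] ztop -18.8 xmax 82.6 3158
```

Request:
servo_tool(
  commands=[
    [[0, 0.0007, 0.03], [0, 0, 0], 1],
    [[0, 0, 0.04], [0, 0, 0], 1],
    [[0, 0, 0.035], [0, 0, 0], 1],
    [[0, 0, 0.025], [0, 0, 0], 1],
    [[0, 0, 0.011], [0, 0, 0], 1],
  ],
)

```text
time_s: 30.1
tcp_pos: [486.8, -252.7, 40.3]
eef_rot: [-0.001, 1.0, 0.021, -0.0]
ft_force: [0.2, 0.6, -0.2]
gripper_width: 15.1
gripper_force: 58.8
```

Request:
servo_tool(
  commands=[
    [[0, 0, 0.005], [0, 0, 0], 1],
    [[0, 0, 0.003], [0, 0, 0], 1],
    [[0, 0, 0], [0, 0, 0], 1],
    [[0, 0, 0], [0, 0, 0], 1],
    [[0, 0, 0], [0, 0, 0], 1],
  ],
)

```text
time_s: 30.6
tcp_pos: [488.1, -253.5, 35.5]
eef_rot: [0.0, 1.0, 0.02, 0.002]
ft_force: [0.8, 0.4, -0.8]
gripper_width: 15.6
gripper_force: 58.8
```

Request:
servo_tool(
  commands=[
    [[0, 0, 0], [0, 0, 0], 0.3],
    [[0, 0, 0], [0, 0, 0], 0.3],
    [[0, 0, 0], [0, 0, 0], 0.3],
    [[0, 0, 0], [0, 0, 0], 0.3],
    [[0, 0, 0], [0, 0, 0], 0.3],
  ],
)

```text
time_s: 31.1
tcp_pos: [487.8, -253.3, 34.7]
eef_rot: [0.0, 1.0, 0.02, 0.001]
ft_force: [-0.2, 0.0, -0.3]
gripper_width: 29.7
gripper_force: 0.0
```

Request:
servo_tool(
  commands=[
    [[0, 0, -0.02], [0, 0, 0], 0.3],
    [[0, 0, -0.04], [0, 0, 0], 0.3],
    [[0, 0, -0.05], [0, 0, 0], 0.5],
    [[0, 0, -0.04], [0, 0, 0], 1],
    [[0, 0, 0], [0, 0, 0], 1],
  ],
)

```text
time_s: 31.6
tcp_pos: [489.2, -254.3, 190.4]
eef_rot: [0.003, 1.0, 0.02, 0.005]
ft_force: [-0.1, 0.1, -0.8]
gripper_width: 0.0
gripper_force: 0.0
```

Run:
```python
from h import *
rep([0,-190,300]);d,P,T=wsnap('w11.png'); Q=tocar(P);x,y,z=[Q[...,i] for i in range(3)]
for c in (0,46):
    m=(abs(x)<28)&(abs(y-c)<22)&(z>40)&(z<62);print(rect(Q,m),np.percentile(Q[m],[1,50,99],axis=0).round(1).tolist())
    m=(abs(x)<98)&(abs(y-c)<15)&(z>49.5)&(z<58);print(rect(Q,m),np.percentile(Q[m],[1,50,99],axis=0).round(1).tolist())
```

```text
t 31.6 carrier pos [  2.1  -1.2 190.4] toolx [ 1.   -0.    0.01] tooly [-0.    -1.     0.005] toolz [ 0.01  -0.005 -1.   ] w 0.0 gf 0.0 F [-0.1  0.1 -0.8] q [-0.55  0.33  1.58  0.    1.22  0.98]
 togo tool axes [  -1.   189.4 -108.6]
(array([-0. ,  0.3]), array([56. , 17.2]), 0.27, 857, np.float64(47.0)) [[-27.3, -8.4, 41.0], [1.3, 0.2, 47.0], [27.4, 8.7, 49.4]]
(array([38.9, -7. ]), array([121.6,  28.6]), 7.23, 409, np.float64(51.2)) [[0.5, -10.3, 49.5], [74.2, 0.0, 51.2], [97.6, 11.0, 53.0]]
(array([-0. , 45.7]), array([55.9, 17.8]), 0.24, 864, np.float64(46.9)) [[-27.3, 37.0, 40.6], [1.1, 44.7, 46.9], [27.4, 54.3, 49.3]]
(array([ 7.5, 44.5]), array([180.1,  29.3]), 1.09, 652, np.float64(51.1)) [[-81.9, 36.7, 49.5], [66.8, 45.2, 51.1], [97.5, 55.0, 54.3]]
```

View pics/w11.png

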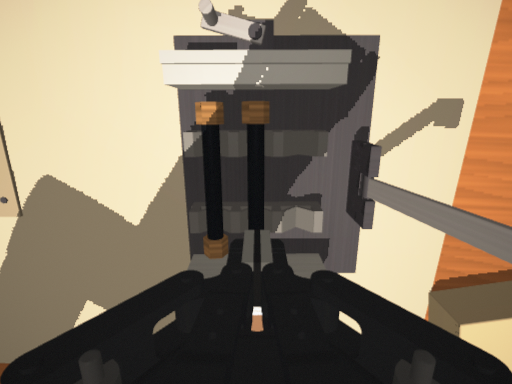

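Request:
servo_tool(
  commands=[
    [[0, 0, -0.04], [0, 0, 0], 1],
    [[0, 0, -0.045], [0, 0, 0], 1],
    [[0, 0, -0.045], [0, 0, 0], 1],
    [[0, 0.04, 0], [0, 0, 0], 1],
    [[0, 0.04, 0], [0, 0, 0], 1],
  ],
)

```text
time_s: 32.15
tcp_pos: [490.7, -333.8, 314.9]
eef_rot: [0.0, 1.0, 0.021, 0.001]
ft_force: [0.2, -0.0, 0.3]
gripper_width: -0.0
gripper_force: 0.0
```

Request:
servo_tool(
  commands=[
    [[0, 0.04, 0], [0, 0, 0], 1],
    [[0, 0.04, 0], [0, 0, 0], 1],
    [[0, 0.04, 0], [0, 0, 0], 1],
    [[0, 0.035, 0], [0, 0, 0], 1],
    [[0, 0, 0], [0, 0, 0], 1],
  ],
)

```text
time_s: 32.65
tcp_pos: [495.4, -491.6, 310.5]
eef_rot: [-0.002, 1.0, 0.018, -0.001]
ft_force: [-0.1, 0.3, -1.6]
gripper_width: -0.0
gripper_force: 0.0
```

Run:
```python
from h import *
rep([0,-235,228])
```

```text
t 32.65 carrier pos [  -1.3 -238.5  310.5] toolx [ 1.    -0.004 -0.001] tooly [-0.004 -1.    -0.003] toolz [-0.001  0.003 -1.   ] w -0.0 gf 0.0 F [-0.1  0.3 -1.6] q [-0.83  0.63  0.88  0.    1.64  0.7 ]
 togo tool axes [ 1.3 -3.3 82.5]
```

Request:
servo_tool(
  commands=[
    [[0, 0, 0.04], [0, 0, 0], 1],
    [[0, 0, 0.042], [0, 0, 0], 1],
    [[0, 0, 0], [0, 0, 0], 1],
    [[0, -0.02, 0], [0, 0, 0], 1],
    [[0, -0.02, 0], [0, 0, 0], 1],
  ],
)

```text
time_s: 33.15
tcp_pos: [495.3, -447.9, 234.1]
eef_rot: [0.001, 1.0, 0.02, 0.001]
ft_force: [0.4, -1.6, 2.2]
gripper_width: 0.0
gripper_force: 0.7
```

Request:
servo_tool(
  commands=[
    [[0, -0.02, 0], [0, 0, 0], 1],
    [[0, -0.02, 0], [0, 0, 0], 1],
    [[0, -0.02, 0], [0, 0, 0], 1],
    [[0, -0.02, 0], [0, 0, 0], 1],
    [[0, -0.02, 0], [0, 0, 0], 1],
  ],
)

```text
time_s: 33.65
tcp_pos: [491.5, -347.5, 234.5]
eef_rot: [0.001, 1.0, 0.02, 0.002]
ft_force: [0.1, -1.3, 0.1]
gripper_width: 0.1
gripper_force: 0.5
```

Request:
servo_tool(
  commands=[
    [[0, -0.02, 0.004], [0, 0, 0], 1],
    [[0, -0.02, 0.006], [0, 0, 0], 1],
    [[0, -0.02, 0.008], [0, 0, 0], 1],
    [[0, -0.02, 0.01], [0, 0, 0], 1],
    [[0, 0, 0], [0, 0, 0], 1],
  ],
)

```text
time_s: 34.15
tcp_pos: [488.2, -266.4, 205.3]
eef_rot: [-0.0, 1.0, 0.021, 0.001]
ft_force: [-0.5, 0.0, -0.7]
gripper_width: 0.1
gripper_force: 0.0
```

```bash
cat >> h.py <<'E'
def strap():
    for n in ('top','scene'):
        Q=tocar(cloud(snap(n))).reshape(-1,3); s=np.hypot(Q[:,1]+115,Q[:,2]-53)
        m=(abs(Q[:,0])<8)&(s<190)&(s>60)&(Q[:,2]>60); a=np.degrees(np.arctan2(Q[m,2]-53,Q[m,1]+115)); print(n,'strap deg',len(a),np.percentile(a,[5,25,50,75,95]).round(1))
E
python3 - <<'E'
from h import *
rep(); strap()
E
```

```text
t 34.15 carrier pos [  0.7 -13.3 205.3] toolx [1.    0.002 0.002] tooly [ 0.002 -1.    -0.   ] toolz [ 0.002  0.    -1.   ] w 0.1 gf 0.0 F [-0.5  0.  -0.7] q [-0.57  0.33  1.54  0.    1.27  0.96]Traceback (most recent call last):
  File "<stdin>", line 2, in <module>
  File "h.py", line 72, in strap
    m=(abs(Q[:,0])<8)&(s<190)&(s>60)&(Q[:,2]>60); a=np.degrees(np.arctan2(Q[m,2]-53,Q[m,1]+115)); print(n,'strap deg',len(a),np.percentile(a,[5,25,50,75,95]).round(1))
                                                                                                                             ~~~~~~~~~~~~~^^^^^^^^^^^^^^^^^^^
    return _quantile_unchecked(
        a, q, axis, out, overwrite_input, method, keepdims, weights)
    return _ureduce(a,
                    func=_quantile_ureduce_func,
    ...<5 lines>...
                    overwrite_input=overwrite_input,
                    method=method)
    r = func(a, **kwargs)
    result = _quantile(arr,
                       quantiles=q,
    ...<2 lines>...
                       out=out,
                       weights=wgt)
    slices_having_nans = np.isnan(arr[-1, ...])
                                  ~~~^^^^^^^^^
IndexError: index -1 is out of bounds for axis 0 with size 0
```

Run:
```python
from h import *
for n in ('scene','wrist'):
    d=snap(n,n+'3.png'); P=cloud(d) if n=='scene' else cloud(d,tool()@d['hand_eye'])
    Q=tocar(P).reshape(-1,3); m=(abs(Q[:,0])<16)&(Q[:,1]>-120)&(Q[:,1]<120)&(Q[:,2]>50)&(Q[:,2]<320); p=Q[m]
    for a in range(-120,120,20):
        k=(p[:,1]>=a)&(p[:,1]<a+20)
        if k.sum()>3: print(n,a,k.sum(),np.percentile(p[k,2],[5,50,95]).round(0))
```

```text
scene -120 55 [54. 62. 70.]
scene -100 38 [72. 82. 90.]
scene -80 118 [ 93. 291. 303.]
scene -60 196 [118. 274. 312.]
scene -40 145 [136. 252. 304.]
scene -20 255 [156. 239. 304.]
scene 0 293 [176. 258. 314.]
scene 20 252 [207. 279. 317.]
scene 40 59 [ 51. 297. 301.]
wrist -120 390 [55. 62. 70.]
wrist -100 309 [73. 82. 91.]
wrist -80 4124 [103. 291. 297.]
wrist -60 8018 [130. 276. 293.]
wrist -40 3537 [139. 257. 296.]
wrist -20 6591 [163. 256. 296.]
wrist 0 6658 [181. 261. 294.]
wrist 20 8618 [209. 283. 295.]
wrist 40 796 [286. 294. 298.]
```

View pics/scene3.png

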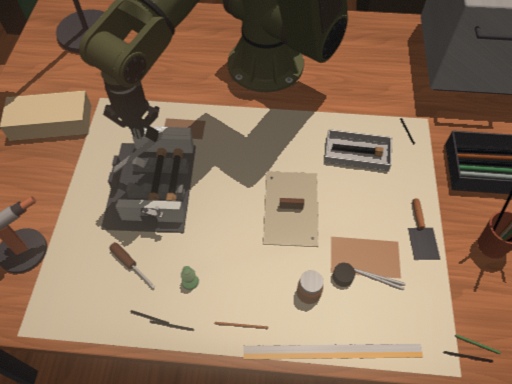

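Request:
servo_tool(
  commands=[
    [[0, -0.012, 0.009], [0, 0, 0], 1],
    [[0, -0.012, 0.01], [0, 0, 0], 1],
    [[0, -0.012, 0.011], [0, 0, 0], 1],
    [[0, 0, 0], [0, 0, 0], 1],
    [[0, 0.01, -0.02], [0, 0, 0], 1],
  ],
)

```text
time_s: 34.8
tcp_pos: [486.2, -240.7, 192.5]
eef_rot: [-0.001, 1.0, 0.021, -0.001]
ft_force: [-0.8, -0.4, 0.6]
gripper_width: -0.4
gripper_force: 0.0
```

Request:
servo_tool(
  commands=[
    [[0, 0, -0.04], [0, 0, 0], 1],
    [[0, -0.02, 0], [0, 0, 0], 1],
    [[0, -0.02, 0], [0, 0, 0], 1],
    [[0, 0, 0], [0, 0, 0], 1],
    [[0, 0, 0], [0, 0, 0], 1],
  ],
)

```text
time_s: 35.3
tcp_pos: [485.4, -202.3, 234.8]
eef_rot: [0.0, 1.0, 0.02, 0.001]
ft_force: [0.6, 0.5, 0.7]
gripper_width: -0.1
gripper_force: 0.0
```

Run:
```python
from h import *
rep()
d=snap('wrist','w12.png'); P=cloud(d,tool()@d['hand_eye'])
Q=tocar(P).reshape(-1,3); m=(abs(Q[:,0])<16)&(Q[:,1]>-120)&(Q[:,1]<120)&(Q[:,2]>50)&(Q[:,2]<320); p=Q[m]
for a in range(-120,120,20):
        k=(p[:,1]>=a)&(p[:,1]<a+20)
        if k.sum()>3: print(a,k.sum(),np.percentile(p[k,2],[5,50,95]).round(0))
```

```text
t 35.3 carrier pos [  0.5  50.9 234.8] toolx [1.    0.    0.002] tooly [ 0. -1.  0.] toolz [ 0.002 -0.    -1.   ] w -0.1 gf 0.0 F [0.6 0.5 0.7] q [-0.46  0.24  1.59  0.    1.31  1.06]
-120 346 [54. 59. 64.]
-100 228 [66. 71. 77.]
-80 261 [78. 84. 90.]
-60 297 [ 91.  97. 103.]
-40 336 [104. 110. 116.]
-20 1077 [118. 313. 319.]
0 6941 [139. 307. 319.]
20 3381 [146. 290. 316.]
40 6147 [180. 280. 318.]
60 2992 [171. 289. 317.]
80 6703 [289. 307. 319.]
100 1003 [308. 316. 320.]
```

Request:
servo_tool(
  commands=[
    [[0, -0.002, 0.04], [0, 0, 0], 1],
    [[0, -0.008, 0.02], [0, 0, 0], 1],
    [[0, -0.008, 0.02], [0, 0, 0], 1],
    [[0, -0.007, 0.018], [0, 0, 0], 1],
    [[0, -0.007, 0.017], [0, 0, 0], 1],
  ],
)

```text
time_s: 35.85
tcp_pos: [484.2, -170.8, 118.7]
eef_rot: [0.0, 1.0, 0.02, 0.001]
ft_force: [-0.1, -0.6, -0.0]
gripper_width: 0.1
gripper_force: 0.2
```

Request:
servo_tool(
  commands=[
    [[0, -0.004, 0.012], [0, 0, 0], 1],
    [[0, -0.003, 0.011], [0, 0, 0], 1],
    [[0, -0.002, 0.007], [0, 0, 0], 1],
    [[0, 0, 0.004], [0, 0, 0], 1],
    [[0, 0, 0], [0, 0, 0], 1],
  ],
)

```text
time_s: 36.35
tcp_pos: [484.2, -161.5, 85.8]
eef_rot: [0.0, 1.0, 0.02, 0.001]
ft_force: [-0.1, 0.3, 0.3]
gripper_width: -0.2
gripper_force: 0.0
```

Run:
```python
from h import *
rep()
```

```text
t 36.35 carrier pos [ 0.9 91.7 85.8] toolx [ 1.    -0.001  0.002] tooly [-0.001 -1.     0.   ] toolz [ 0.002 -0.    -1.   ] w -0.2 gf 0.0 F [-0.1  0.3  0.3] q [-0.39  0.39  1.78  0.    0.98  1.14]
```

Request:
servo_tool(
  commands=[
    [[0, 0, 0.002], [0, 0, 0], 1],
    [[0, 0, 0.002], [0, 0, 0], 1],
    [[0, 0, 0], [0, 0, 0], 1],
    [[0, 0, 0], [0, 0, 0], 1],
    [[0, 0, 0], [0, 0, 0], 1],
  ],
)

```text
time_s: 36.85
tcp_pos: [484.7, -161.7, 84.7]
eef_rot: [0.001, 1.0, 0.02, 0.002]
ft_force: [-15.5, 7.1, 36.8]
gripper_width: -0.3
gripper_force: 18.5
```

Request:
servo_tool(
  commands=[
    [[0, 0, -0.03], [0, 0, 0], 1],
    [[0, 0, -0.04], [0, 0, 0], 1],
    [[0, 0, -0.04], [0, 0, 0], 1],
    [[-0.03, -0.02, -0.04], [0, 0, 0], 0],
    [[-0.03, -0.04, -0.04], [0, 0, 0], 0],
  ],
)

```text
time_s: 37.35
tcp_pos: [429.7, -114.1, 261.8]
eef_rot: [0.0, 1.0, 0.019, 0.002]
ft_force: [0.5, -0.6, 0.4]
gripper_width: 28.3
gripper_force: 0.0
```

```bash
cat >> h.py <<'E'
def panel():
    for n in ('top','scene'):
        d=snap(n);P=cloud(d);x,y,z=[P[...,i] for i in range(3)]
        m=(z>28)&(z<50)&(x>350)&(x<660)&(y>-100)&(y<220)
        n_,lab,st,ce=cv2.connectedComponentsWithStats(m.astype(np.uint8))
        for k in range(1,n_):
            if st[k,4]>40: print(n,'bar',rect(P,lab==k))
        hsv=cv2.cvtColor(d['image'],cv2.COLOR_RGB2HSV);
E
python3 - <<'E'
from h import *
rep(); panel()
d,P,T=wsnap('w13.png');Q=tocar(P); m=(abs(Q[...,0])<8)&(Q[...,2]>50)&(Q[...,2]<75); p=Q[m]
for a in range(-100,90,30):
    k=(p[:,1]>a)&(p[:,1]<a+30)
    if k.sum(): print('strap',a,k.sum(),np.median(p[k,2]).round(1))
E
```

```text
t 37.35 carrier pos [-51.7 141.3 261.8] toolx [ 1.    -0.002  0.003] tooly [-0.002 -1.     0.001] toolz [ 0.003 -0.001 -1.   ] w 28.3 gf 0.0 F [ 0.5 -0.6  0.4] q [-0.34  0.03  1.76  0.    1.34  1.19]
top bar (array([531.6, 107.5]), array([13.4, 62.3]), 0.17, 103, np.float64(39.1))
scene bar (array([533.6, 109.8]), array([63.1, 17.1]), 89.35, 165, np.float64(38.2))
strap -100 332 54.8
strap -70 328 54.8
strap -40 329 54.8
strap -10 332 54.7
strap 20 329 54.7
strap 50 330 54.6
strap 80 145 54.9
```

Request:
servo_tool(
  commands=[
    [[0.0222, -0.0437, 0.01], [0, 0, 0], 0],
    [[0.0222, -0.0437, 0.01], [0, 0, 0], 0],
    [[0.0222, -0.0437, 0.01], [0, 0, 0], 0],
    [[0.0222, -0.0437, 0.01], [0, 0, 0], 0],
    [[0.0222, -0.0437, 0.01], [0, 0, 0], 0],
  ],
)

```text
time_s: 38.0
tcp_pos: [533.6, 110.5, 208.2]
eef_rot: [0.0, 1.0, 0.02, 0.0]
ft_force: [1.2, -0.4, 0.5]
gripper_width: 43.0
gripper_force: 0.0
```

Request:
servo_tool(
  commands=[
    [[0, 0, 0], [0, 0, -8], 0],
    [[0, 0, 0], [0, 0, -8], 0],
    [[0, 0, 0], [0, 0, -8], 0],
    [[0, 0, 0], [0, 0, -8], 0],
    [[0, 0, 0], [0, 0, -8], 0],
  ],
)

```text
time_s: 38.5
tcp_pos: [533.0, 108.5, 208.5]
eef_rot: [0.0, 0.932, 0.363, -0.0]
ft_force: [0.8, -0.7, -0.6]
gripper_width: 43.0
gripper_force: 0.0
```

Request:
servo_tool(
  commands=[
    [[0, 0, 0], [0, 0, -8], 0],
    [[0, 0, 0], [0, 0, -8], 0],
    [[0, 0, 0], [0, 0, -8], 0],
    [[0, 0, 0], [0, 0, -8], 0],
    [[0, 0, 0], [0, 0, -8], 0],
  ],
)

```text
time_s: 39.0
tcp_pos: [533.0, 108.5, 208.5]
eef_rot: [0.0, 0.751, 0.66, -0.0]
ft_force: [-0.3, 0.4, -0.2]
gripper_width: 42.9
gripper_force: 0.0
```

Request:
servo_tool(
  commands=[
    [[0, 0, 0], [0, 0, -7.7], 0],
    [[0, 0, 0], [0, 0, 0], 0],
    [[0, 0, 0], [0, 0, 0], 0],
    [[0, 0, 0], [0, 0, 0], 0],
    [[0, 0, 0], [0, 0, 0], 0],
  ],
)

```text
time_s: 39.5
tcp_pos: [532.7, 108.9, 209.9]
eef_rot: [0.001, 0.708, 0.706, 0.001]
ft_force: [-0.0, 0.7, -0.2]
gripper_width: 42.6
gripper_force: 0.0
```

Run:
```python
from h import *
d,P,T=wsnap('w14.png');x,y,z=[P[...,i] for i in range(3)]
togo([532,108,10],90)
for lo,hi in ((34,46),(3,9)):
    m=(z>lo)&(z<hi)&(x>350)&(x<700)&(y>-30)&(y<250)
    n_,lab,st,ce=cv2.connectedComponentsWithStats(m.astype(np.uint8))
    for k in range(1,n_):
        if st[k,4]>100: print(lo,rect(P,lab==k))
```

```text
t 39.55 tcp [532.7 109.  210. ] yaw 89.91 tz [ 0.002 -0.    -1.   ] w 42.7 gf 0.0 F [ 1.  -0.5  0.3] q [ 0.13  0.3   1.57 -0.    1.27  0.14]
  go (tool mm) [ -0.9  -1.1 200. ] turn z -0.09
34 (array([533.3, 109.4]), array([13.9, 63.9]), 1.99, 663, np.float64(38.1))
3 (array([357.3, 225.5]), array([48.6, 16.5]), 86.6, 388, np.float64(3.6))
3 (array([381.1, 222.5]), array([54.9,  1.9]), 85.14, 116, np.float64(6.1))
3 (array([533.3, 109.6]), array([224. , 140.1]), 2.09, 17976, np.float64(4.3))
```

View pics/w14.png

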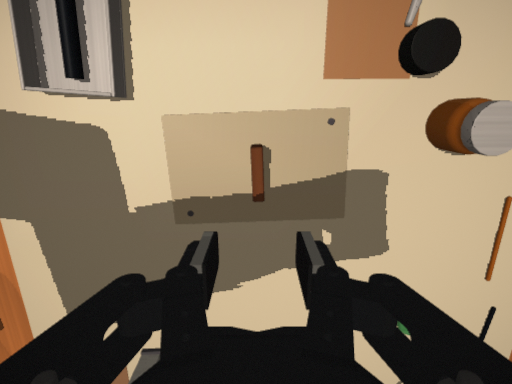

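Request:
servo_tool(
  commands=[
    [[0.0005, 0.0006, 0.03], [0, 0, -2.15], 0],
    [[0, 0, 0.045], [0, 0, 0], 0],
    [[0, 0, 0.045], [0, 0, 0], 0],
    [[0, 0, 0.04], [0, 0, 0], 0],
    [[0, 0, 0.02], [0, 0, 0], 0],
  ],
)

```text
time_s: 40.05
tcp_pos: [532.1, 109.3, 26.8]
eef_rot: [-0.0, 0.694, 0.72, -0.001]
ft_force: [-0.1, 0.8, 0.3]
gripper_width: 42.8
gripper_force: 0.0
```

Request:
servo_tool(
  commands=[
    [[0, 0, 0.011], [0, 0, 0], 0],
    [[0, 0, 0.006], [0, 0, 0], 0],
    [[0, 0, 0], [0, 0, 0], 0],
    [[0, 0, 0], [0, 0, 0], 1],
    [[0, 0, 0], [0, 0, 0], 1],
  ],
)

```text
time_s: 40.55
tcp_pos: [534.2, 109.6, 14.2]
eef_rot: [0.001, 0.694, 0.72, 0.001]
ft_force: [-14.7, 0.2, 10.9]
gripper_width: 14.6
gripper_force: 6.9
```

Request:
servo_tool(
  commands=[
    [[0, 0, 0], [0, 0, 0], 1],
    [[0, 0, 0], [0, 0, 0], 1],
    [[0, 0, 0], [0, 0, 0], 1],
    [[0, 0, -0.01], [0, 0, 0], 1],
    [[0, 0, -0.02], [0, 0, 0], 1],
  ],
)

```text
time_s: 41.05
tcp_pos: [532.7, 109.4, 43.0]
eef_rot: [0.0, 0.694, 0.72, -0.0]
ft_force: [0.1, -0.4, -2.4]
gripper_width: 12.8
gripper_force: 58.6
```

Request:
servo_tool(
  commands=[
    [[0, 0, -0.03], [0, 0, 0], 1],
    [[0, 0, -0.03], [0, 0, 0], 1],
    [[0, 0, -0.03], [0, 0, 0], 1],
    [[0, 0, -0.03], [0, 0, 0], 1],
    [[0, 0, -0.03], [0, 0, 0], 1],
  ],
)

```text
time_s: 41.55
tcp_pos: [532.8, 109.5, 195.1]
eef_rot: [0.001, 0.694, 0.72, 0.001]
ft_force: [-0.3, -0.2, -2.5]
gripper_width: 13.1
gripper_force: 58.7
```

```bash
cat >> h.py <<'E'
def heldpanel():
    "plane of held panel's top in tool frame, from the wrist depth"
    d,P,T=wsnap(); L=cloud(d,d['hand_eye']); x,y,z=[L[...,i] for i in range(3)]
    m=(x>36)&(x<68)&(abs(y)<108)&(abs(z)<50); p=L[m]
    if len(p)<50: print('no panel',len(p)); return
    A=np.c_[p[:,:2],np.ones(len(p))]; c,*_=np.linalg.lstsq(A,p[:,2],rcond=None); e=abs(p[:,2]-A@c)
    p=p[e<3];A=A[e<3]; c,*_=np.linalg.lstsq(A,p[:,2],rcond=None)
    m2=(abs(z-(c[0]*x+c[1]*y+c[2]))<4)&(x>30)&(x<75); q=L[m2]
    print('panel top plane: z at TCP',c[2].round(1),'slopes deg x,y',np.degrees(c[:2]).round(2),'y ext',np.percentile(q[:,1],[.3,99.7]).round(1),'xmax',np.percentile(q[:,0],99.8).round(1),len(p))
    for a in (35,45,55,65):
        k=q[abs(q[:,0]-a)<4]; print('  x',a,'y edges',k[:,1].min().round(1),k[:,1].max().round(1)) if len(k) else 0
E
python3 - <<'E'
from h import *
rep([-2,0,200]);heldpanel()
E
```

```text
t 41.55 carrier pos [ 60.5 360.5 195.1] toolx [ 0.003  1.    -0.   ] tooly [ 1.    -0.003  0.002] toolz [ 0.002 -0.    -1.   ] w 13.1 gf 58.7 F [-0.3 -0.2 -2.5] q [ 0.14  0.32  1.59 -0.    1.24  0.1 ]
 togo tool axes [-360.7  -61.4   -5. ]
panel top plane: z at TCP 10.1 slopes deg x,y [0.   0.12] y ext [-111.1  111.1] xmax 69.9 24029
  x 35 y edges -112.7 112.0
  x 45 y edges -112.5 112.0
  x 55 y edges -112.3 112.3
  x 65 y edges -112.6 112.0
```

Request:
servo_tool(
  commands=[
    [[-0.0401, -0.0033, 0], [0, 0, 0], 1],
    [[-0.0401, -0.0033, 0], [0, 0, 0], 1],
    [[-0.0401, -0.0033, 0], [0, 0, 0], 1],
    [[-0.0401, -0.0033, 0], [0, 0, 0], 1],
    [[-0.0401, -0.0033, 0], [0, 0, 0], 1],
  ],
)

```text
time_s: 42.1
tcp_pos: [523.7, -93.0, 193.7]
eef_rot: [0.001, 0.694, 0.72, 0.001]
ft_force: [0.2, 0.9, -3.2]
gripper_width: 13.1
gripper_force: 58.8
```

Request:
servo_tool(
  commands=[
    [[-0.0401, -0.0033, 0], [0, 0, 0], 1],
    [[-0.0401, -0.0033, 0], [0, 0, 0], 1],
    [[-0.0401, -0.0033, 0], [0, 0, 0], 1],
    [[-0.0401, -0.0033, 0], [0, 0, -0.1], 1],
    [[0, 0, 0], [-3.5, 0, 0], 1],
  ],
)

```text
time_s: 42.6
tcp_pos: [516.6, -256.0, 193.1]
eef_rot: [0.022, 0.694, 0.719, 0.022]
ft_force: [-0.0, 1.1, -3.0]
gripper_width: 12.6
gripper_force: 59.1
```

Request:
servo_tool(
  commands=[
    [[0, 0, 0], [-3.5, 0, 0], 1],
    [[0, 0, 0], [-3.5, 0, 0], 1],
    [[0, 0, 0], [-3.5, 0, 0], 1],
    [[0, 0, 0], [0, 0, 0], 1],
    [[0, 0, 0], [0, 0, 0], 1],
  ],
)

```text
time_s: 43.1
tcp_pos: [516.9, -252.2, 193.6]
eef_rot: [0.085, 0.688, 0.715, 0.088]
ft_force: [-0.0, 0.1, -4.3]
gripper_width: 12.8
gripper_force: 59.1
```

Run:
```python
from h import *
rep([14.8,0,112.7]);heldpanel(); rep([14.8,0,150])
d=load('wrist'); Q=tocar(cloud(d,np.load('/tmp/wT.npy')));x,y,z=[Q[...,i] for i in range(3)]
m=(z>82)&(z<125)&(x>105)&(x<200)&(abs(y)<80); print(rect(Q,m) if m.sum()>20 else m.sum())
```

```text
t 43.1 carrier pos [ 29.9  -0.3 193.6] toolx [ 0.002  1.    -0.   ] tooly [ 0.97  -0.001  0.243] toolz [ 0.243 -0.001 -0.97 ] w 12.8 gf 59.1 F [-0.   0.1 -4.3] q [-0.58  0.28  1.65  0.17  1.01 -0.69]
 togo tool axes [  0.3 -34.2  74.8]
panel top plane: z at TCP 10.1 slopes deg x,y [0.01 0.13] y ext [-111.2  110.8] xmax 69.9 24040
  x 35 y edges -112.0 111.8
  x 45 y edges -112.6 112.2
  x 55 y edges -113.2 112.1
  x 65 y edges -112.4 112.3
t 43.15 carrier pos [ 30.1  -0.2 193.5] toolx [ 0.001  1.    -0.   ] tooly [ 0.97  -0.001  0.243] toolz [ 0.243 -0.001 -0.97 ] w 13.0 gf 59.1 F [-0.3  0.4 -3.2] q [-0.58  0.28  1.65  0.17  1.01 -0.69]
 togo tool axes [  0.2 -25.5  38.5]
0
```

Request:
servo_tool(
  commands=[
    [[0, -0.009, 0.02], [0, 0, 0], 1],
    [[0, -0.009, 0.02], [0, 0, 0], 1],
    [[0, -0.008, 0.018], [0, 0, 0], 1],
    [[0, -0.005, 0.012], [0, 0, 0], 1],
    [[0, -0.003, 0.005], [0, 0, 0], 1],
  ],
)

```text
time_s: 43.65
tcp_pos: [502.3, -252.5, 111.0]
eef_rot: [0.084, 0.688, 0.716, 0.088]
ft_force: [-0.3, -1.1, -2.0]
gripper_width: 12.4
gripper_force: 59.0
```

Request:
servo_tool(
  commands=[
    [[0, 0, 0], [0, 0, 0], 1],
    [[0, 0, 0], [0, 0, 0], 1],
    [[0, 0, 0], [0, 0, 0], 1],
    [[0, 0, 0], [0, 0, 0], 1],
    [[0, 0, 0], [0, 0, 0], 1],
  ],
)

```text
time_s: 44.15
tcp_pos: [502.6, -252.9, 112.5]
eef_rot: [0.086, 0.688, 0.715, 0.089]
ft_force: [0.3, 0.1, -2.5]
gripper_width: 13.0
gripper_force: 59.0
```

Run:
```python
from h import *
rep([-7.2,0,113]);heldpanel()
d=load('wrist'); Q=tocar(cloud(d,np.load('/tmp/wT.npy')));x,y,z=[Q[...,i] for i in range(3)]
m=(z>84)&(z<92)&(x<-95)&(abs(y)<90); print(rect(Q,m) if m.sum()>20 else m.sum())
```

```text
t 44.15 carrier pos [ 15.6  -0.3 112.5] toolx [ 0.001  1.    -0.001] tooly [ 0.97  -0.001  0.244] toolz [ 0.244 -0.001 -0.97 ] w 13.0 gf 59.0 F [ 0.3  0.1 -2.5] q [-0.59  0.36  1.76  0.2   0.83 -0.75]
 togo tool axes [  0.3 -22.   -6. ]
panel top plane: z at TCP 10.1 slopes deg x,y [0.03 0.13] y ext [-131.5  110.7] xmax 73.4 24015
  x 35 y edges -132.7 112.0
  x 45 y edges -132.6 111.9
  x 55 y edges -132.8 112.8
  x 65 y edges -132.6 111.9
(array([-115.2,    3.9]), array([148. ,  27.6]), 89.15, 7399, np.float64(86.3))
```

Request:
servo_tool(
  commands=[
    [[0, -0.005, -0.0013], [0, 0, 0], 1],
    [[0, -0.005, -0.0013], [0, 0, 0], 1],
    [[0, -0.005, -0.0013], [0, 0, 0], 1],
    [[0, -0.004, -0.0011], [0, 0, 0], 1],
    [[0, -0.003, -0.0008], [0, 0, 0], 1],
  ],
)

```text
time_s: 44.7
tcp_pos: [479.2, -253.8, 112.5]
eef_rot: [0.085, 0.688, 0.715, 0.089]
ft_force: [-0.3, 0.2, -3.1]
gripper_width: 12.8
gripper_force: 59.1
```

Request:
servo_tool(
  commands=[
    [[0, 0, 0], [0, 0, 0], 1],
    [[0, 0, 0], [0, 0, 0], 1],
    [[0, 0, 0], [0, 0, 0], 1],
    [[0, 0, 0], [0, 0, 0], 1],
    [[0, 0, 0], [0, 0, 0], 1],
  ],
)

```text
time_s: 45.2
tcp_pos: [479.7, -253.7, 112.3]
eef_rot: [0.085, 0.688, 0.715, 0.089]
ft_force: [0.1, -0.5, -2.5]
gripper_width: 12.8
gripper_force: 59.1
```

Run:
```python
from h import *
rep([-7.2,0,113]);heldpanel()
```

```text
t 45.2 carrier pos [ -7.3  -0.2 112.3] toolx [ 0.001  1.    -0.   ] tooly [ 0.97  -0.001  0.244] toolz [ 0.244 -0.    -0.97 ] w 12.8 gf 59.1 F [ 0.1 -0.5 -2.5] q [-0.62  0.32  1.81  0.21  0.82 -0.79]
 togo tool axes [ 0.2  0.2 -0.6]
panel top plane: z at TCP 10.1 slopes deg x,y [-0.04  0.14] y ext [-102.4  110.8] xmax 69.9 23445
  x 35 y edges -103.6 111.7
  x 45 y edges -103.2 112.1
  x 55 y edges -104.1 112.2
  x 65 y edges -103.6 112.0
```

Request:
servo_tool(
  commands=[
    [[0, 0.0003, 0.0028], [1.4, 0, 0], 1],
    [[0, 0.0003, 0.0028], [1.4, 0, 0], 1],
    [[0, 0.0003, 0.0028], [1.4, 0, 0], 1],
    [[0, 0.0003, 0.0028], [1.4, 0, 0], 1],
    [[0, 0.0003, 0.0028], [1.4, 0, 0], 1],
  ],
)

```text
time_s: 45.75
tcp_pos: [484.0, -253.5, 98.6]
eef_rot: [0.042, 0.692, 0.72, 0.044]
ft_force: [-0.2, 0.3, -3.1]
gripper_width: 12.8
gripper_force: 59.2
```

Request:
servo_tool(
  commands=[
    [[0, 0.0003, 0.0028], [1.4, 0, 0], 1],
    [[0, 0.0003, 0.0028], [1.4, 0, 0], 1],
    [[0, 0.0003, 0.0028], [1.4, 0, 0], 1],
    [[0, 0, 0], [0, 0, 0], 1],
    [[0, 0, 0], [0, 0, 0], 1],
  ],
)

```text
time_s: 46.25
tcp_pos: [485.7, -253.4, 90.5]
eef_rot: [0.018, 0.693, 0.721, 0.018]
ft_force: [-0.6, 0.2, -2.8]
gripper_width: 13.0
gripper_force: 59.1
```

Run:
```python
from h import *
rep([-1,0,84.4]);heldpanel()
```

```text
t 46.25 carrier pos [-1.4 -0.2 90.5] toolx [ 0.001  1.    -0.   ] tooly [ 0.999 -0.001  0.051] toolz [ 0.051 -0.    -0.999] w 13.0 gf 59.1 F [-0.6  0.2 -2.8] q [-0.56  0.43  1.7   0.03  0.97 -0.62]
 togo tool axes [0.2 0.  6.1]
panel top plane: z at TCP 10.1 slopes deg x,y [-0.02  0.13] y ext [-106.1  139.6] xmax 69.9 23818
  x 35 y edges -106.9 142.2
  x 45 y edges -107.4 142.9
  x 55 y edges -107.7 112.0
  x 65 y edges -107.3 112.2
```

Request:
servo_tool(
  commands=[
    [[0, 0.0002, 0.003], [1.45, 0, 0], 1],
    [[0, 0.0002, 0.003], [1.4, 0, 0], 1],
    [[0, 0, 0.0003], [0, 0, 0], 1],
    [[0, 0, 0], [0, 0, 0], 1],
    [[0, 0, 0], [0, 0, 0], 1],
  ],
)

```text
time_s: 46.8
tcp_pos: [486.3, -253.4, 84.4]
eef_rot: [0.001, 0.693, 0.721, 0.0]
ft_force: [1.0, -1.0, -2.6]
gripper_width: 13.1
gripper_force: 59.3
```

Run:
```python
from h import *
rep([-1,0,84.4]);heldpanel()
```

```text
t 46.8 carrier pos [-0.7 -0.2 84.4] toolx [ 0.001  1.    -0.   ] tooly [ 1.    -0.001  0.001] toolz [ 0.001 -0.    -1.   ] w 13.1 gf 59.3 F [ 1.  -1.  -2.6] q [-0.55  0.46  1.67  0.    1.01 -0.59]
 togo tool axes [ 0.2 -0.3 -0. ]
panel top plane: z at TCP 10.1 slopes deg x,y [-0.05  0.11] y ext [-107.5  123. ] xmax 73.8 23963
  x 35 y edges -109.0 138.2
  x 45 y edges -108.4 124.3
  x 55 y edges -108.9 123.9
  x 65 y edges -108.6 124.0
```

Request:
servo_tool(
  commands=[
    [[0, 0, 0.0008], [0, 0, 0], 1],
    [[0, 0, 0], [0, 0, 0], 1],
    [[0, 0, 0], [0, 0, 0], 0.3],
    [[0, 0, 0], [0, 0, 0], 0.3],
    [[0, 0, 0], [0, 0, 0], 0.3],
  ],
)

```text
time_s: 47.35
tcp_pos: [486.2, -253.5, 83.6]
eef_rot: [0.0, 0.693, 0.721, 0.0]
ft_force: [0.7, -0.4, 1.3]
gripper_width: 29.9
gripper_force: 0.0
```

Request:
servo_tool(
  commands=[
    [[0, 0, 0], [0, 0, 0], 0.3],
    [[0, 0, -0.02], [0, 0, 0], 0.3],
    [[0, 0, -0.04], [0, 0, 0], 0.3],
    [[0, 0, -0.04], [0, 0, 0], 1],
    [[0, 0, -0.04], [0, 0, 0], 1],
  ],
)

```text
time_s: 47.85
tcp_pos: [485.8, -253.3, 225.2]
eef_rot: [0.0, 0.693, 0.721, 0.0]
ft_force: [0.7, -0.0, 0.8]
gripper_width: 1.5
gripper_force: 0.0
```

Request:
servo_tool(
  commands=[
    [[0, 0, 0], [0, 0, 0], 1],
    [[0, 0, 0], [0, 0, 0], 1],
    [[0, 0, 0], [0, 0, 0], 1],
    [[0, 0, 0], [0, 0, 0], 1],
    [[0, 0, 0], [0, 0, 0], 1],
  ],
)

```text
time_s: 48.35
tcp_pos: [485.9, -253.3, 222.7]
eef_rot: [-0.0, 0.693, 0.721, 0.0]
ft_force: [0.7, -0.5, 0.3]
gripper_width: -0.2
gripper_force: 0.0
```

Run:
```python
from h import *
rep()
for n in ('wrist','top','scene'):
    if n=='wrist': d,P,T=wsnap('w15.png')
    else: d=snap(n);P=cloud(d)
    Q=tocar(P);x,y,z=[Q[...,i] for i in range(3)]
    m=(z>71.5)&(z<79)&(abs(x)<112)&(abs(y)<69)&((abs(x)>25)|(abs(y)>45)); p=Q[m]
    A=np.c_[p[:,:2],np.ones(len(p))];c,*_=np.linalg.lstsq(A,p[:,2],rcond=None); print(n,len(p),'plane slope',c[:2].round(4),'z0',c[2].round(1))
    m=(z>102)&(z<112)&(abs(x)<20)&(abs(y)<45); print(n,'bar',rect(Q,m) if m.sum()>20 else 0)
    m=(z>80)&(z<125)&(x>112)&(x<200)&(abs(y)<80); print(n,'catch',rect(Q,m) if m.sum()>5 else 0)
    m=(z>95)&(z<125)&(x>112)&(x<200)&(abs(y)<80); print(n,'pin',np.median(Q[m],axis=0).round(1), m.sum())
```

```text
t 48.35 carrier pos [-1.100e+00 -1.000e-01  2.227e+02] toolx [0.001 1.    0.001] tooly [ 1.    -0.001 -0.   ] toolz [-0.     0.001 -1.   ] w -0.2 gf 0.0 F [ 0.7 -0.5  0.3] q [-0.55  0.3   1.54  0.    1.3  -0.59]
wrist 21809 plane slope [-0.0005 -0.0004] z0 74.3
wrist bar (array([-1. ,  0.2]), array([13.7, 63.5]), 0.28, 979, np.float64(108.1))
wrist catch (array([138.3,  17.6]), array([50. , 15.2]), 75.59, 899, np.float64(83.9))
wrist pin [139.9  34.8 110.5] 207
top 1841 plane slope [-0.0008  0.0014] z0 75.0
top bar (array([-2.5,  2.6]), array([13.5, 55.5]), 1.76, 88, np.float64(108.7))
top catch (array([136.2,  12.5]), array([55.7, 14.2]), 75.56, 84, np.float64(86.0))
top pin [141.2  34.2 112.3] 14
scene 2848 plane slope [ 0.     -0.0001] z0 75.1
scene bar (array([-1.2, -0. ]), array([64.5, 17.6]), 89.37, 139, np.float64(108.1))
scene catch (array([133. ,  22.8]), array([ 35.3, 109. ]), 1.26, 140, np.float64(85.3))
scene pin [145.2  36.4 111. ] 30
```

View pics/w15.png

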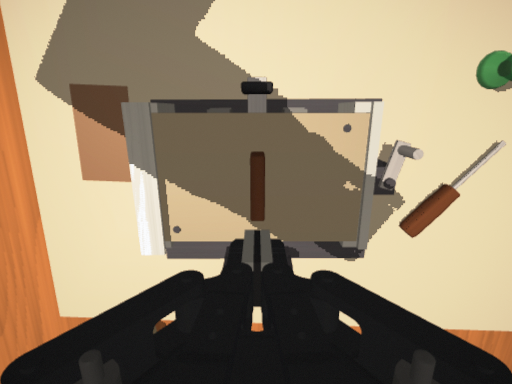

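Request:
servo_tool(
  commands=[
    [[0.007, 0.0289, 0], [0, 0, 0], 0.2],
    [[0.007, 0.0289, 0], [0, 0, 0], 0.2],
    [[0.007, 0.0289, 0], [0, 0, 0], 0.2],
    [[0.007, 0.0289, 0], [0, 0, 0], 0.2],
    [[0.006, 0.0289, 0], [0, 0, 0], 0.2],
  ],
)

```text
time_s: 49.0
tcp_pos: [630.2, -213.3, 223.5]
eef_rot: [0.0, 0.693, 0.721, 0.0]
ft_force: [0.0, 0.5, 0.3]
gripper_width: 34.1
gripper_force: 0.0
```

Request:
servo_tool(
  commands=[
    [[0, 0, 0.03], [0, 0, 0], 0.2],
    [[0, 0, 0.03], [0, 0, 0], 0.2],
    [[0, 0, 0], [0, 0, 0], 0.2],
    [[0, 0, 0], [0, 0, 0], 0.2],
    [[0, 0, 0], [0, 0, 0], 0.2],
  ],
)

```text
time_s: 49.5
tcp_pos: [629.8, -214.2, 166.0]
eef_rot: [0.002, 0.693, 0.721, 0.001]
ft_force: [0.1, -0.1, -0.3]
gripper_width: 34.0
gripper_force: 0.0
```

Run:
```python
from h import *
rep([143.5,34,93])
d,P,T=wsnap('w16.png'); Q=tocar(P);x,y,z=[Q[...,i] for i in range(3)]
m=(z>104)&(z<120)&(x>125)&(x<160)&(y>20)&(y<50); print('pin',m.sum(),np.percentile(Q[m],[3,50,97],axis=0).round(1).tolist() if m.sum() else 0)
m=(z>80)&(z<88)&(x>125)&(x<160)&(y>-15)&(y<60); print('bar',rect(Q,m) if m.sum()>10 else 0)
```

```text
t 49.5 carrier pos [144.3  33.2 166. ] toolx [ 0.001  1.    -0.001] tooly [ 1.    -0.001  0.004] toolz [ 0.004 -0.001 -1.   ] w 34.0 gf 0.0 F [ 0.1 -0.1 -0.3] q [-0.38  0.61  1.23  0.    1.3  -0.42]
 togo tool axes [ 0.9 -1.1 73. ]
pin 171 [[138.2, 30.6, 106.2], [142.6, 35.7, 113.0], [147.0, 39.1, 114.3]]
bar (array([138.6,  17.8]), array([50.2, 14.1]), 75.47, 657, np.float64(83.4))
```

View pics/w16.png

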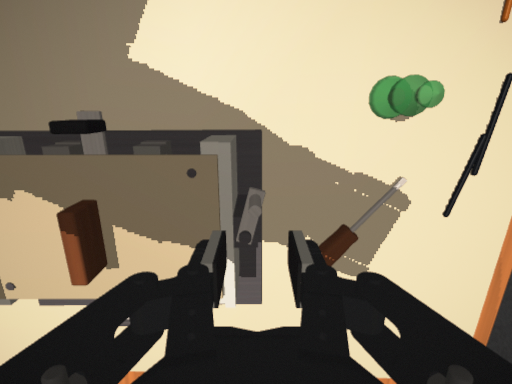

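Request:
servo_tool(
  commands=[
    [[0.001, -0.001, 0.02], [0, 0, 0], 0.2],
    [[0, 0, 0.025], [0, 0, 0], 0.2],
    [[0, 0, 0.018], [0, 0, 0], 0.2],
    [[0, 0, 0.008], [0, 0, 0], 0.2],
    [[0, 0, 0], [0, 0, 0], 0.2],
  ],
)

```text
time_s: 50.05
tcp_pos: [628.3, -212.9, 92.9]
eef_rot: [0.0, 0.693, 0.721, 0.0]
ft_force: [-0.4, 0.2, 0.3]
gripper_width: 34.2
gripper_force: 0.0
```

Request:
servo_tool(
  commands=[
    [[0, 0, 0], [0, 0, 0], 1],
    [[0, 0, 0], [0, 0, 0], 1],
    [[0, 0, 0], [0, 0, 0], 1],
    [[0, 0, 0], [0, 0, 0], 1],
    [[0, 0, 0], [0, 0, 0], 1],
  ],
)

```text
time_s: 50.55
tcp_pos: [628.9, -213.1, 94.4]
eef_rot: [0.002, 0.693, 0.721, 0.001]
ft_force: [-1.3, 0.2, 6.5]
gripper_width: 7.4
gripper_force: 58.7
```

Run:
```python
from h import *
rep([135,35,94])
```

```text
t 50.55 carrier pos [143.4  34.3  94.4] toolx [ 0.001  1.    -0.001] tooly [ 1.    -0.001  0.003] toolz [ 0.003 -0.001 -1.   ] w 7.4 gf 58.7 F [-1.3  0.2  6.5] q [-0.38  0.68  1.29  0.    1.17 -0.42]
 togo tool axes [ 0.6 -8.4  0.3]
```

Pin is held; lead it round the arc.

Request:
servo_tool(
  commands=[
    [[0.001, -0.0085, 0], [0, 0, 0], 1],
    [[-0.0005, -0.0061, 0], [0, 0, 0], 1],
    [[-0.0016, -0.0059, 0], [0, 0, 0], 1],
    [[-0.0026, -0.0055, 0], [0, 0, 0], 1],
    [[-0.0035, -0.005, 0], [0, 0, 0], 1],
  ],
)

```text
time_s: 51.05
tcp_pos: [598.7, -221.6, 94.2]
eef_rot: [0.003, 0.693, 0.721, 0.001]
ft_force: [9.2, 3.8, 3.1]
gripper_width: 7.6
gripper_force: 60.7
```

Request:
servo_tool(
  commands=[
    [[-0.0043, -0.0043, 0], [0, 0, 0], 1],
    [[-0.005, -0.0035, 0], [0, 0, 0], 1],
    [[-0.0055, -0.0026, 0], [0, 0, 0], 1],
    [[-0.0059, -0.0016, 0], [0, 0, 0], 1],
    [[-0.0049, -0.0005, 0], [0, 0, 0], 1],
  ],
)

```text
time_s: 51.55
tcp_pos: [586.4, -247.9, 94.1]
eef_rot: [0.001, 0.693, 0.721, 0.001]
ft_force: [-3.0, 2.5, 9.3]
gripper_width: 7.1
gripper_force: 61.0
```

Run:
```python
from h import *
rep([100,1.2,94])
```

```text
t 51.55 carrier pos [99.6  1.3 94.1] toolx [ 0.001  1.    -0.001] tooly [ 1.    -0.001  0.003] toolz [ 0.003 -0.001 -1.   ] w 7.1 gf 61.0 F [-3.   2.5  9.3] q [-0.46  0.62  1.39  0.    1.13 -0.5 ]
 togo tool axes [-0.1  0.4  0.1]
```

Release, back off straight up and check everything.

Request:
servo_tool(
  commands=[
    [[0, 0, 0], [0, 0, 0], 0.3],
    [[0, 0, 0], [0, 0, 0], 0.3],
    [[0, 0, 0], [0, 0, 0], 0.3],
    [[0, 0, 0], [0, 0, 0], 0.3],
    [[0, 0, -0.02], [0, 0, 0], 0.3],
  ],
)

```text
time_s: 52.05
tcp_pos: [584.9, -246.6, 110.2]
eef_rot: [-0.002, 0.693, 0.721, -0.0]
ft_force: [-0.7, 0.2, 0.7]
gripper_width: 29.5
gripper_force: 0.0
```

Request:
servo_tool(
  commands=[
    [[0, 0, -0.04], [0, 0, 0], 0.3],
    [[0, 0, -0.04], [0, 0, 0], 0.3],
    [[0, 0, -0.04], [0, 0, 0], 0.3],
    [[0, -0.03, -0.03], [0, 0, 0], 0.3],
    [[0, -0.03, 0], [0, 0, 0], 0.3],
  ],
)

```text
time_s: 52.55
tcp_pos: [526.3, -249.9, 266.8]
eef_rot: [0.004, 0.693, 0.721, 0.001]
ft_force: [0.0, 0.3, 1.1]
gripper_width: 29.7
gripper_force: 0.0
```

Request:
servo_tool(
  commands=[
    [[0, 0, 0], [0, 0, 0], 0.3],
    [[0, 0, 0], [0, 0, 0], 0.3],
    [[0, 0, 0], [0, 0, 0], 0.3],
    [[0, 0, 0], [0, 0, 0], 0.3],
    [[0, 0, 0], [0, 0, 0], 0.3],
  ],
)

```text
time_s: 53.05
tcp_pos: [526.3, -249.5, 262.1]
eef_rot: [0.0, 0.693, 0.721, 0.0]
ft_force: [-0.1, -0.1, -0.7]
gripper_width: 29.8
gripper_force: 0.0
```

Run:
```python
from h import *
rep()
d,P,T=wsnap('w17.png');Q=tocar(P);x,y,z=[Q[...,i] for i in range(3)]
m=(z>71.5)&(z<78)&(abs(x)<95)&(abs(y)<69)&((abs(x)>25)|(abs(y)>45)); p=Q[m]
A=np.c_[p[:,:2],np.ones(len(p))];c,*_=np.linalg.lstsq(A,p[:,2],rcond=None); print(len(p),'slope',c[:2].round(4),'z0',c[2].round(1))
m=(z>102)&(z<112)&(abs(x)<20)&(abs(y)<45); print('bar',rect(Q,m))
m=(z>80)&(z<88)&(x>85)&(x<145)&(abs(y)<30); print('catch',rect(Q,m))
objs()
```

```text
t 53.05 carrier pos [ 39.4   2.1 262.1] toolx [0.001 1.    0.   ] tooly [ 1.    -0.001  0.001] toolz [ 0.001  0.    -1.   ] w 29.8 gf 0.0 F [-0.1 -0.1 -0.7] q [-0.51  0.35  1.38  0.    1.41 -0.55]
14856 slope [-0.0004 -0.0003] z0 74.3
bar (array([-0.9,  0.3]), array([14.4, 63.4]), 0.14, 759, np.float64(108.1))
catch (array([115.8,   3.4]), array([13.9, 49.4]), 80.47, 416, np.float64(83.4))
top tray (array([334.6, 286.1]), array([180.7, 100.2]), 85.75, 359, np.float64(29.2)) rgb [146. 138. 126.]
top tray (array([335.3, 283.1]), array([141.6,  24.4]), 88.13, 301, np.float64(22.8)) rgb [64. 57. 49.]
top low (array([358.3, 362.1]), array([ 50.3, 108.3]), 51.85, 125, np.float64(26.7)) rgb [113. 108. 100.]
top low (array([380.4, 254.4]), array([97.9,  4. ]), 85.75, 48, np.float64(29.4)) rgb [172. 164. 153.]
top low (array([339.1, 197. ]), array([ 6.7, 74.9]), 88.44, 56, np.float64(27.5)) rgb [114. 108. 100.]
top low (array([334.4, 283.2]), array([141.7,  27.5]), 88.88, 311, np.float64(22.6)) rgb [65. 58. 50.]
top bench 4.5477671216026465
scene tray (array([336.2, 287.7]), array([179.5, 105.9]), 86.37, 662, np.float64(25.7)) rgb [108. 102.  95.]
scene tray (array([335.1, 285.8]), array([139.5,  25.4]), 84.2, 306, np.float64(22.4)) rgb [55. 47. 40.]
scene low (array([376. , 301.6]), array([ 82.8, 198.9]), 22.02, 405, np.float64(21.1)) rgb [98. 92. 86.]
scene low (array([333.4, 285.5]), array([ 40.7, 140.3]), 0.65, 340, np.float64(21.7)) rgb [54. 46. 40.]
scene bench 2.655940335738478
```

View pics/w17.png

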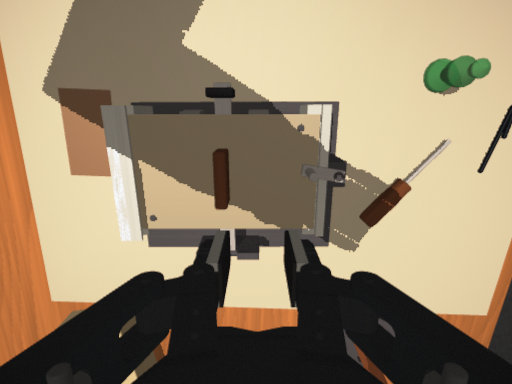

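```bash
python3 -c "
from station import r
print(r.sign_off())"
```

```text
the job is handed in; nothing more can be done
None
```

The job is done and handed in at about 53 s. The broken rod is in the scrap tray, both whole rods (the only two present) are in the middle and third vees with the strap fully down, and the panel is flat under the lip. The catch is over it at about 1.40 rad; these are from my camera measurements, as the hand-in gave no verdict.

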